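# Clamp a pump in the sloping fixture with its cam lever

## Robot

A 6-joint arm with a two-finger parallel gripper is mounted at the origin on the work surface; the furniture and walls round the work are solid. World frame = base frame: x ahead of the robot, y to its left, z up, the work surface at z = 0. Lengths are in mm, angles in rad, forces in N, time in s.
With the tool pointing down it reaches from about 300 to 750 mm from the base axis. Payload 8.5 kg.
Tool frame: the origin (TCP) lies midway between the tips of the shut fingers; the grasp point (between the pads) lies 19 mm behind it (ctrl.grip_point_offset is the distance from the TCP to the grasp point, in mm); x points along the fingers, z is the direction in which the jaws open and shut, and the axes are right-handed (so a half turn about x gives the same grasp; the last joint's range is limited). The gripper opens to 88 mm and grips with 3 to 60 N. Pads are 18 mm wide; open, the fingers measure 123 mm over their backs; the gripper's body (75 mm by 187 mm) begins 45 mm behind the grasp point.
Start: joints at [-1.45, 0.381, 1.297, -0, 1.464, -0.215], TCP at [181.232, -519.264, 216.148] pointing down, gripper open.
Joint ranges: [-3.11, 3.11], [-0.89, 2.33], [0.22, 2.48], [-1.42, 4.56], [0.17, 2.85], [-2.88, 2.88]. Speed limits (rad/s): [2.39, 2.39, 3.14, 3.14, 3.14, 3.14].

## Interface

Orientations are given as a 3x3 rotation matrix whose columns are the frame's x, y, z axes.
In Python, from rig import ctrl, capture, job gives the robot as it stands.
- The arm moves only by the tool carry_out, never from a script. Its argument "plan" is a list that holds one entry, the list of rows, each a list of 7 numbers: the turn, a rotation vector about the tool's x, y, z in rad, then the shift along the tool's x, y, z in m, then the opening in per cent of the stroke, from 0 (shut) to 100 (fully open). In form: [[[rx, ry, rz, tx, ty, tz, grip], ...]]. A call has 1 to 20 rows; each row shifts and turns the commanded pose from where the row before left it, along the tool's axes as they then stand; what a row does not reach is not made up. A row lasts 1/10 s, in which the tool goes at most 50 mm and 8.59 degrees, less where a joint would pass 70% of its speed; a pose out of reach is approached as far as the arm can. A call is refused whole if a number of a shift passes 0.05 or a number of a turn 0.15, either way. A call with a gripper value outside its range is refused whole. The fingers move at their own pace and stop on an object; "newtons" is the grip in N (left out, the last holds). Time passes only in rows, so rows that do not move let the fingers close. It gives the time, the measured TCP pose, the force and the opening at its end, in the units of the state.
- ctrl.get_state(): the state, without advancing time (a new reading comes with each control period).
- capture(name): name is "scene" or "top" or "wrist"; returns a dict with "pixels" (384x512x3 uint8, red, green, blue), "fx", "fy", "cx", "cy" (pixels), "k1" (the pictures are not rectified: a ray, as slopes to the right and down, at radius r is drawn at 1 + k1 r^2 times it, then the intrinsics apply), "T" (4x4, takes a point from camera to world coordinates). Camera axes: x right, y down, z forward; pixel columns grow to the right and rows downward; lengths in mm; the calibration is good to about 2 mm. A picture is of the moment at which its call begins. There is no depth.
- job.job_done(): hands the job in, once; it reports no verdict.
The state is a dict: "clock": time; "joints": joint angles; "qd": joint speeds; "effort": joint torques, N m; "position": TCP position; "tcp_rot": TCP orientation; "ft_force": force on the tool from outside, world axes, zero at the start; "moment": the same for the moment, N m; "gripper_width": finger opening in mm.
Only numpy, scipy, OpenCV 4.12 (cv2) and the standard library are available. Lean on these libraries where they do the work, as an engineer would, in place of code of your own. Each camera call takes 0.05 s, during which the arm holds its last target.

## Task

Set the small pump on the sloping fixture plate with its foot flat on the plate and down against the low ledge, between the spring pad and the cam, with its side outlet pointing up the slope, and let go of it. Then push the cam lever round until the cam has pushed the pump against the spring pad and the pad is pressed about half-way in; never drive the pad to the end of its stroke. Leave the pump clamped like that, and do not disturb the bearing, the bush and the connector.

Things in the scene. Friction and masses are not known exactly. Their poses are not given: they have to be found in the camera images.
- pump_centre (a point): Centre, half-way up, of the grey feed pump (loose, 0.6 kg, 96 mm tall, upright on the table at first); z is its up axis. Flat foot 12 mm thick: 66 mm along x, 39 mm to -y and 46 mm to +y. Above it a barrel whose axis is 4 mm to +y: 54 mm diameter up to 44 mm from the underside, 61 mm from 44 to 72 mm (grip here, along x), then a 20 mm stub. The outlet sticks out to -y.
- outlet (a point): End of the pump's brass-coloured side outlet (22 mm diameter), 46 mm to -y of the pump's centre and 34 mm above its underside; axes as the pump's.
- nest (a point): Fixed point on the fixture's bare metal plate, sloping 30 degrees, low at the robot's right, here 65 mm above the table. x points up the slope, y along the plate roughly to the robot, z square out of it. The pump's underside centre belongs here or up to 15 mm to +y, its -y along this x. Jaw housing: 22 mm high, from y = 48 mm on. Other parts by the pump are under 29 mm high, save the lever knob.
- spring_pad (a joint): Black spring pad (32 mm along the slope, 12 mm high) that stands 10 mm out of the dark jaw housing on the plate's side nearest the robot and looks to the plate's -y; when out, its face is at y = +38 mm of the nest. Value: how far it is pressed in, m: 0 out, 0.010 end of stroke, half-way 0.005. Spring: about 2.4 N at first touch, 14 N at the end.
- cam_pivot (a point): Pivot of the cam, at the plate's surface, on the far (-y) side of the nest; its distance from the pad differs from start to start. The turning axis is the plate's z (not this point's). The cam is a steel disc, 48 mm diameter, 4 to 15 mm above the plate, its centre 16 mm off the pivot, 90 degrees counter-clockwise of the lever seen from above.
- cam_lever (a joint): Lever angle about the plate's z, rad, 0 to 1.95, counter-clockwise seen from above. At 0 the lever points away from the pad and down the slope, 130 degrees clockwise from straight uphill, cam drawn back; as it grows the knob goes uphill and the cam nears the pad. Cam's reach from the pivot to +y = 24 mm + 16 mm x cos(130 degrees - angle). Stiff hinge (0.15 N m), stays where left.
- lever_grip (a point): Point on the axis of the upright black knob at the lever's end, 40 mm above the plate. The knob is 14 mm in diameter, rises from 18 to 54 mm above the plate and stands 70 mm from the pivot. Axes turn with the lever; z is the plate's z.
- bearing: Bystander: ball bearing, 62 mm in diameter, 16 mm high, lying on the table.
- bush: Bystander: dark steel bush, 42 mm in diameter, 50 mm high, standing on the table.
- connector: Bystander: grey harness connector, 34 x 98 x 23 mm, lying on the table.
- ledge (a point): Middle of the upper face's foot line of the low ledge, a bar 9 mm high and 70 mm long across the plate, 46 mm down the slope from the nest point; the pump's foot (its +y edge) rests against it. Axes are the plate's.

How it is judged:
By the outcome, as a careful person would: the job done as asked, in the order asked, and still so for the second after the job is handed in, with the robot touching nothing.
It also fails if it takes over 56 s, if anything falls off the work surface, if the arm or the gripper's body presses on something with over 40 N, if the wrist force passes 120 N, or if a joint passes its speed limit or range.

## Working session

There is one attempt and no reset: what is moved stays moved. The work goes in short steps, Python scripts to look and compute and a tool call to move; the robot and the scene stay as the last step left them, time stands still between calls to the robot, and variables do not carry over. Pictures are saved under pics/ and viewed, and the job is handed in when it is done.

Besides the shell and the picture viewer there is one more tool, called after "Emit:" by a JSON object that holds its "fn" and its "kwargs". carry_out: Moves the arm, as the interface text tells. Its arguments: {"type":"object","properties":{"plan":{"type":"array","items":{"type":"array","items":{"type":"array","items":{"type":"number"}}}},"newtons":{"type":"number"}},"required":["plan"]}

```bash
ls; mkdir -p pics; python3 - <<'E'
from rig import ctrl,capture,job
import cv2,numpy as np
s=ctrl.get_state(); print(s, ctrl.grip_point_offset)
for n in ["scene","top","wrist"]:
    c=capture(n); cv2.imwrite(f"pics/a_{n}.png",c["pixels"][:,:,::-1]); print(n,c["fx"],c["fy"],c["cx"],c["cy"],c["k1"],np.round(c["T"],4).tolist())
    import pickle; pickle.dump(c,open(f"pics/a_{n}.pkl","wb"))
E
```

```text
pics
{'clock': 0.0, 'joints': array([-1.45028262e+00,  3.81184494e-01,  1.29824808e+00, -2.32231294e-05,
        1.46358890e+00, -2.15283482e-01]), 'qd': array([ 0.0004091 , -0.0005356 , -0.00082884,  0.00042418, -0.00124899,
        0.00241993]), 'effort': array([ 1.63377986e-04, -4.37932527e+01, -2.24560475e+01,  7.13720173e-02,
        3.51813238e-02, -1.20059249e-04]), 'position': array([ 181.19927392, -518.96678966,  215.54824374]), 'tcp_rot': array([[-1.94699417e-04,  9.44147121e-01,  3.29524167e-01],
       [ 1.41569072e-03,  3.29524104e-01, -9.44146101e-01],
       [-9.99998979e-01,  2.82679610e-04, -1.40077847e-03]]), 'ft_force': array([-0.12600608, -0.18845119,  0.20450355]), 'moment': array([ 0.0188694 ,  0.00999514, -0.01341035]), 'gripper_width': 88.16697550809336} 18.700000000000003
scene 385.89920204925545 385.89920204925545 254.44976060219253 192.83461500028346 -0.004780711508568729 [[-0.7768, -0.3634, 0.5143, 35.6474], [-0.6296, 0.4672, -0.6208, 550.9727], [-0.0146, -0.806, -0.5917, 595.2828], [0.0, 0.0, 0.0, 1.0]]
top 359.70342537191704 359.70342537191704 255.8457311359853 192.720669073258 -0.11072407330486371 [[0.0039, -0.9898, 0.1426, 382.4071], [-1.0, -0.0042, -0.002, -6.2791], [0.0026, -0.1426, -0.9898, 915.2575], [0.0, 0.0, 0.0, 1.0]]
wrist 319.1381950465529 319.1381950465529 256.38042776787995 190.22345008906814 -0.06992242529276678 [[0.3293, -0.9034, -0.2745, 252.9461], [-0.9442, -0.3153, -0.0952, -494.7239], [-0.0005, 0.2905, -0.9569, 382.9846], [0.0, 0.0, 0.0, 1.0]]
```

View pics/a_scene.png

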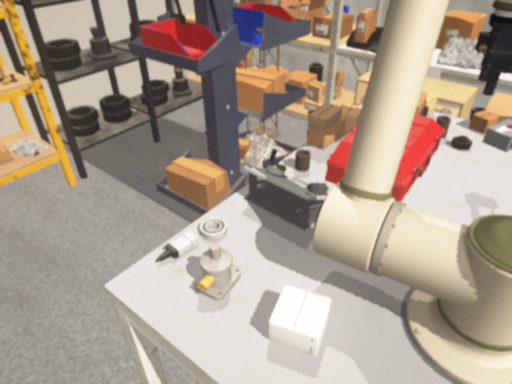

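View pics/a_top.png

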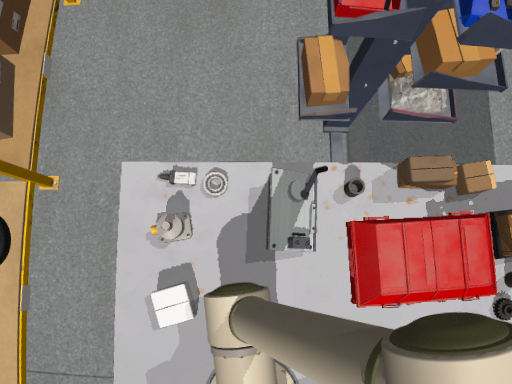

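View pics/a_wrist.png

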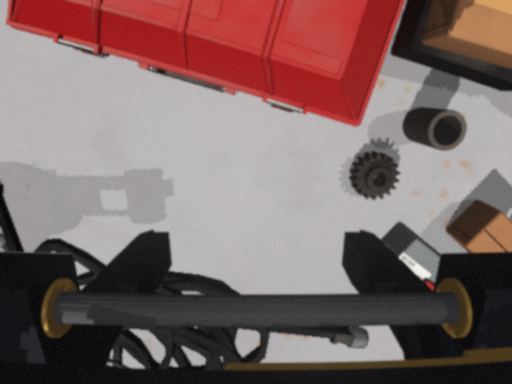

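```bash
python3 - <<'E'
import cv2
t=cv2.imread("pics/a_top.png")
cv2.imwrite("pics/c1.png",cv2.resize(t[155:260,250:370],None,fx=6.5,fy=5.7,interpolation=cv2.INTER_CUBIC) if 0 else cv2.resize(t[158:258,255:385],None,fx=6,fy=6,interpolation=cv2.INTER_CUBIC))
cv2.imwrite("pics/c2.png",cv2.resize(t[158:258,140:270],None,fx=6,fy=6,interpolation=cv2.INTER_CUBIC))
s=cv2.imread("pics/a_scene.png")
cv2.imwrite("pics/c3.png",cv2.resize(s[130:310,150:350],None,fx=3.3,fy=3.3,interpolation=cv2.INTER_CUBIC))
E
```

```text
(no output)
```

View pics/c1.png

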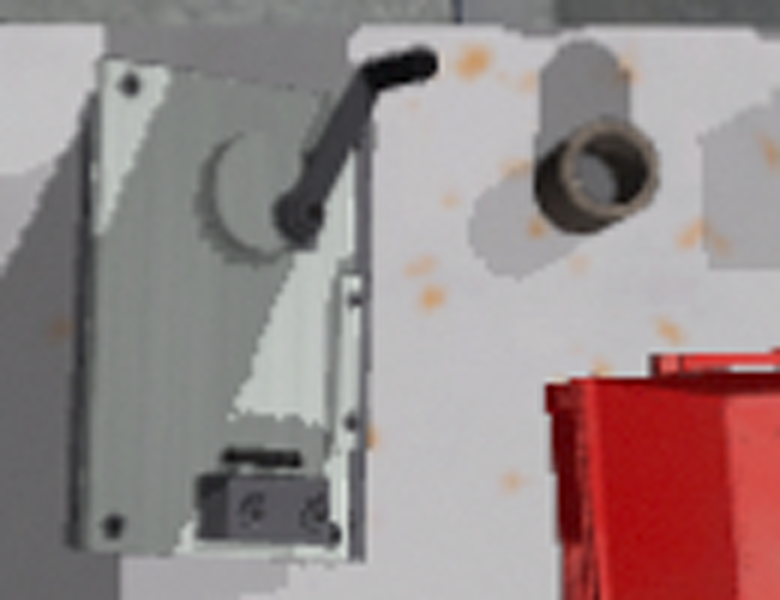

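View pics/c2.png

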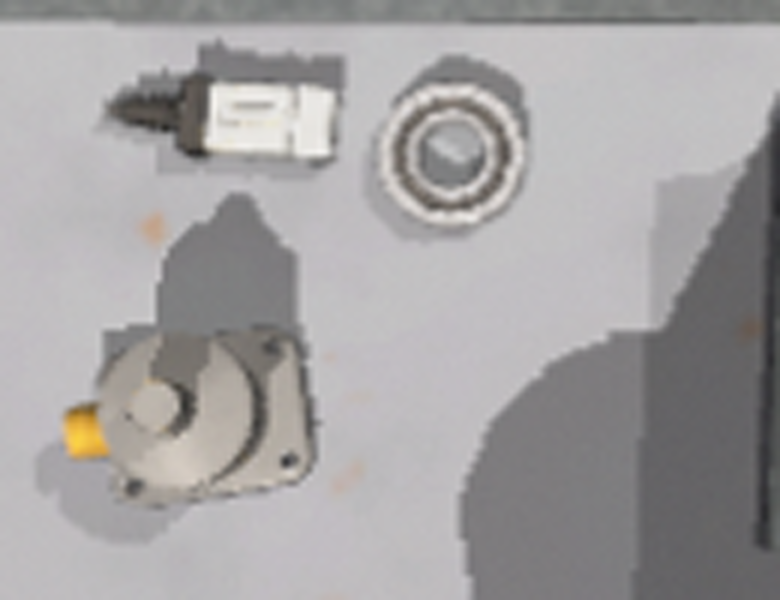

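View pics/c3.png

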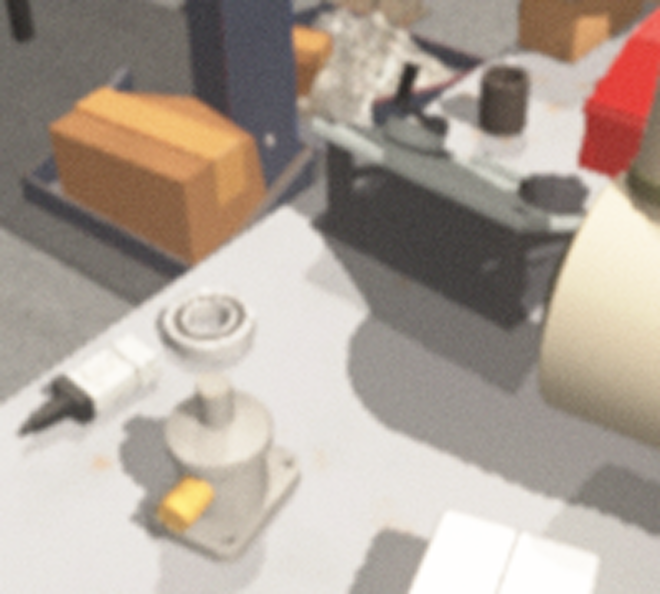

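```bash
cat > h.py <<'E'
import numpy as np,cv2,pickle
def load(n): return pickle.load(open(f"pics/{n}.pkl","rb"))
def project(c,P):
    P=np.atleast_2d(P).astype(float); T=c["T"]; q=(P-T[:3,3])@T[:3,:3]
    s=q[:,:2]/q[:,2:]; r2=(s**2).sum(1,keepdims=True); s=s*(1+c["k1"]*r2)
    return s*[c["fx"],c["fy"]]+[c["cx"],c["cy"]]
def ray(c,uv):
    d=(np.array(uv,float)-[c["cx"],c["cy"]])/[c["fx"],c["fy"]]; s=d.copy()
    for _ in range(20): s=d/(1+c["k1"]*(s@s))
    v=c["T"][:3,:3]@np.r_[s,1]; return c["T"][:3,3].copy(),v/np.linalg.norm(v)
def atz(c,uv,z):
    o,v=ray(c,uv); return o+v*(z-o[2])/v[2]
def plateR(yaw):
    a=np.radians(30); R0=np.array([[0,-1,0],[np.cos(a),0,-np.sin(a)],[np.sin(a),0,np.cos(a)]])
    cz,sz=np.cos(yaw),np.sin(yaw); return np.array([[cz,-sz,0],[sz,cz,0],[0,0,1]])@R0
def onplate(c,uv,h,N,R):
    o,v=ray(c,uv); n=R[:,2]; t=((N-o)@n+h)/(v@n); return R.T@(o+t*v-N)
def show(img,crop,f,name,pts=[],poly=[]):
    x0,y0,x1,y1=crop; im=cv2.resize(img[y0:y1,x0:x1,::-1],None,fx=f,fy=f,interpolation=cv2.INTER_CUBIC)
    g=lambda p:tuple(int(round(t)) for t in ((np.array(p)-[x0,y0]+.5)*f-.5))
    for p,col in pts: cv2.drawMarker(im,g(p),col,cv2.MARKER_CROSS,8,1)
    for p,col in poly: cv2.polylines(im,[np.array([g(q) for q in p],np.int32)],True,col,1,cv2.LINE_AA)
    cv2.imwrite(f"pics/{name}.png",im)
E
python3 - <<'E'
from h import *
from rig import capture
c=load("a_top")
u=lambda x,y,ox=255,oy=158:np.array([ox+(x+.5)/6-.5,oy+(y+.5)/6-.5])
# pump on top (96 height stub)
print("stub top",atz(c,u(157,407,140),96),"outlet tip",atz(c,u(66,430,140),34))
print("foot corners",[atz(c,u(a,b,140),12).round(1) for a,b in [(300,330),(312,470),(122,503)]])
print("bearing",atz(c,u(452,155,140),16),"bush",atz(c,u(608,167),50),"conn",atz(c,u(260,120,140),20))
# plate fit: edges
N=np.array([atz(c,u(260,370),65)]).ravel();print(N)
from scipy.optimize import least_squares
obs=[(u(349,278),[-46,-35,9]),(u(262,446),[0,38,12]),(u(300,452),[-16,38,12]),(u(224,450),[16,38,12])]
def f(p):
    R=plateR(p[2]);NN=np.array([p[0],p[1],65]);return np.concatenate([project(c,NN+R@np.array(q))[0]-o for o,q in obs])
r=least_squares(f,[N[0],N[1],0]);print(r.x,r.fun.round(1))
R=plateR(r.x[2]);NN=np.array([r.x[0],r.x[1],65])
for n,a,b,h in [("pivot",300,215,18),("knobtop",425,63,54),("knobbase",378,80,18),("corner",100,60,0),("c2",370,98,0),("c3",75,548,0),("ledgeend",345,278,9),("housing",325,545,22),("housL",200,475,22),("camL",215,190,15)]:
    print(n,onplate(c,u(a,b),h,NN,R).round(1))
E
```

```text
stub top [423.96706221 197.88459103  96.        ] outlet tip [417.31025107 250.93967321  34.        ]
foot corners [array([461.1, 159.1,  12. ]), array([402.5, 152.5,  12. ]), array([387.9, 232.3,  12. ])]
bearing [535.36293595  95.86701392  16.        ] bush [ 526.25229086 -254.23860322   50.        ] conn [549.43813088 177.33884175  20.        ]
[ 441.81888737 -107.91876056   65.        ]
[ 4.47907927e+02 -1.01919855e+02 -2.49947660e-02] [ 0.3 -0.6 -0.1  0.8 -0.9  0.   0.7 -0.2]
pivot [-12.8 -55.   18. ]
knobtop [ -46.2 -114.6   54. ]
knobbase [ -52.3 -114.5   18. ]
corner [  70.8 -109.3   -0. ]
c2 [ -63.  -111.1    0. ]
c3 [76.7 77.1  0. ]
ledgeend [-43.  -33.2   9. ]
housing [-23.9  73.8  22. ]
housL [36.  48.7 22. ]
camL [ 26.3 -61.3  15. ]
```

```bash
cat >> h.py <<'E'
from scipy.spatial.transform import Rotation as Ro
def plan(p0,R0,p1,R1,n,grip=100,nr=None):
    """rows from pose0 to pose1 (mm)"""
    nr=nr or n
    w=Ro.from_matrix(R0.T@R1).as_rotvec()/nr; R=R0.copy();p=p0.copy();rows=[]
    for i in range(n):
        rv=np.round(w,3) if i<nr else np.zeros(3)
        t=np.round(R.T@((p1-p)/(n-i))/1000,3)
        p=p+R@t*1000; R=R@Ro.from_rotvec(rv).as_matrix(); rows.append([*rv.tolist(),*t.tolist(),grip])
    print("[["+",".join("["+",".join(f"{v:g}" for v in r)+"]" for r in rows)+"]]"); print("end",p.round(1),"\n",R.round(3)); return rows
def down(yaw): # tool z at heading yaw, x down
    z=np.array([np.cos(yaw),np.sin(yaw),0]);x=np.array([0,0,-1.]);return np.stack([x,np.cross(z,x),z],1)
E
python3 - <<'E'
from h import *; from rig import ctrl
s=ctrl.get_state(); p,R=s["position"],s["tcp_rot"]
w=load("a_wrist"); print("cam in tool",(R.T@(w["T"][:3,3]-p)).round(1),"\n",(R.T@w["T"][:3,:3]).round(3))
plan(p,R,np.array([300,-320,330.]),down(np.radians(-45)),7)
plan(np.array([300,-320,330.]),down(np.radians(-45)),np.array([400,-110,330.]),down(0),8)
E
```

```text
cam in tool [-167.3   75.8    0.5] 
 [[-0.001 -0.291  0.957]
 [-0.    -0.957 -0.291]
 [ 1.    -0.     0.   ]]
[[[-0.064,-0,-0,-0.016,0.025,-0.021,100],[-0.064,-0,-0,-0.016,0.027,-0.02,100],[-0.064,-0,-0,-0.016,0.028,-0.018,100],[-0.064,-0,-0,-0.017,0.029,-0.016,100],[-0.064,-0,-0,-0.016,0.03,-0.014,100],[-0.064,-0,-0,-0.017,0.031,-0.012,100],[-0.064,-0,-0,-0.016,0.031,-0.01,100]]]
end [ 300.  -320.4  329.9] 
 [[-0.     0.708  0.706]
 [ 0.001  0.706 -0.708]
 [-1.     0.001 -0.001]]
[[[-0.098,0,0,0,0.027,-0.01,100],[-0.098,0,0,0,0.028,-0.007,100],[-0.098,0,0,0,0.029,-0.004,100],[-0.098,0,0,0,0.029,-0.001,100],[-0.098,0,0,0,0.029,0.001,100],[-0.098,0,0,0,0.029,0.004,100],[-0.098,0,0,0,0.028,0.007,100],[-0.098,0,0,0,0.028,0.011,100]]]
end [ 400.4 -109.5  330. ] 
 [[ 0.     0.001  1.   ]
 [ 0.     1.    -0.001]
 [-1.     0.     0.   ]]
```

Emit:
{"fn": "carry_out", "kwargs": {"plan": [[[-0.064,0,0,-0.016,0.025,-0.021,100],[-0.064,0,0,-0.016,0.027,-0.02,100],[-0.064,0,0,-0.016,0.028,-0.018,100],[-0.064,0,0,-0.017,0.029,-0.016,100],[-0.064,0,0,-0.016,0.03,-0.014,100],[-0.064,0,0,-0.017,0.031,-0.012,100],[-0.064,0,0,-0.016,0.031,-0.01,100],[-0.098,0,0,0,0.036,-0.01,100],[-0.098,0,0,0,0.037,-0.004,100],[-0.098,0,0,0,0.037,0.002,100],[-0.098,0,0,0,0.037,0.006,100],[-0.098,0,0,0,0.037,0.01,100],[-0.098,0,0,0,0.036,0.014,100],[-0.098,0,0,0,0.036,0.018,100],[-0.098,0,0,0,0.034,0.022,100],[0,0,0,0,0,0,100],[0,0,0,0,0,0,100]]]}}

```text
clock: 1.85
position: [481.5, -73.1, 329.7]
tcp_rot: [[-0.001, 0.002, 1.0], [0.0, 1.0, -0.002], [-1.0, 0.0, -0.001]]
ft_force: [-0.3, -0.7, 0.4]
gripper_width: 87.7
```

```bash
cat > snap.py <<'E'
import sys,pickle
from h import *; from rig import capture,ctrl
for n in sys.argv[2:]:
    c=capture(n); pickle.dump(c,open(f"pics/{sys.argv[1]}_{n}.pkl","wb"))
    cv2.imwrite(f"pics/{sys.argv[1]}_{n}.png",cv2.resize(c["pixels"][:,:,::-1],None,fx=1.5625,fy=1.5625,interpolation=cv2.INTER_CUBIC))
s=ctrl.get_state(); print(s["clock"],s["position"].round(1),s["tcp_rot"].round(3).tolist(),s["ft_force"].round(1),s["joints"].round(2),s["gripper_width"])
E
python3 snap.py b wrist
```

```text
1.9 [481.2 -73.8 329.9] [[-0.001, 0.004, 1.0], [0.0, 1.0, -0.004], [-1.0, 0.0, -0.001]] [-0.7 -0.3 -0.2] [-0.4   0.21  1.22 -0.    1.71 -0.39] 88.03618726661378
```

View pics/b_wrist.png

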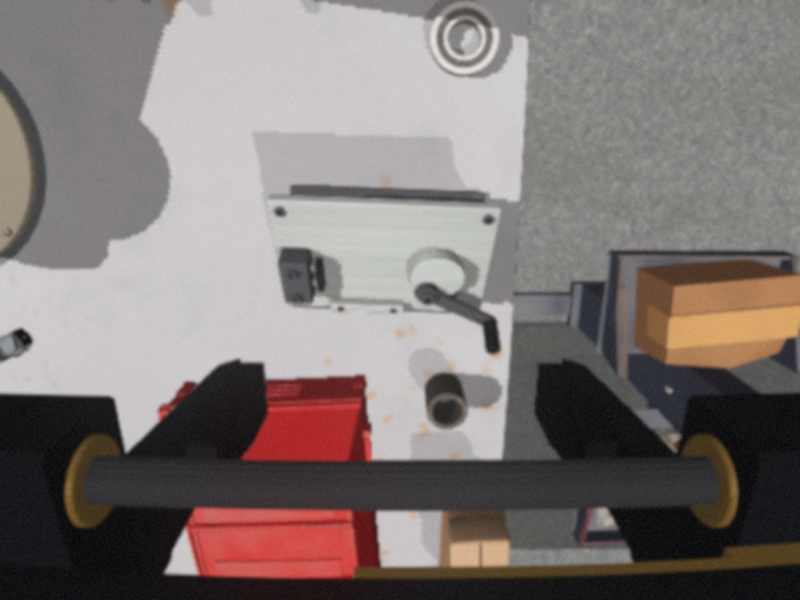

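```bash
python3 - <<'E'
from h import *
c=load("b_wrist"); show(c["pixels"],(165,110,335,235),4.7,"d1")
E
```

```text
(no output)
```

View pics/d1.png

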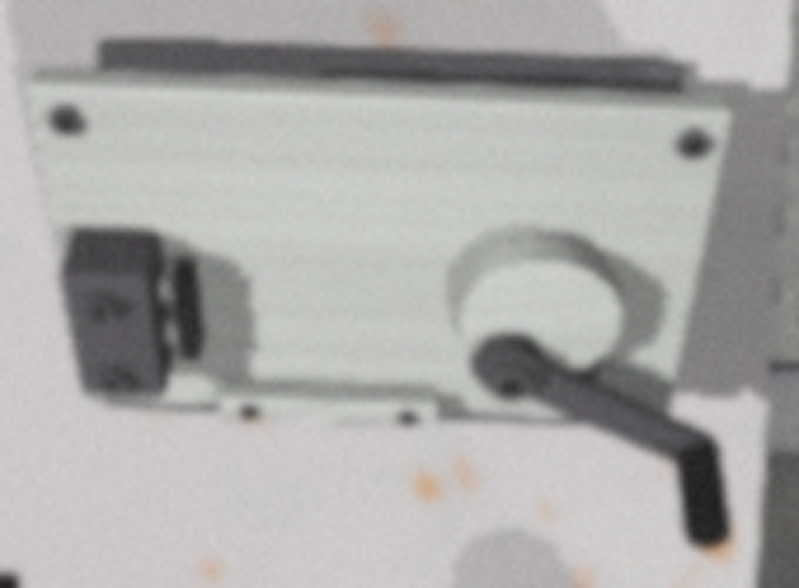

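```bash
cat > fit.py <<'E'
from h import *
from scipy.optimize import least_squares
W=load("b_wrist");T=load("a_top")
w=lambda x,y:np.array([165+(x+.5)/4.7-.5,110+(y+.5)/4.7-.5])
t=lambda x,y:np.array([255+(x+.5)/6-.5,158+(y+.5)/6-.5])
fix=[("ledgeR top",W,w(437,402),[-46,-35,9]),("ledgeL top",W,w(226,389),[-46,35,9]),("ledgeR",T,t(349,278),[-46,-35,9]),
("pad c",W,w(190,258),[16,38,12]),("pad d",W,w(201,352),[-16,38,12]),("padT c",T,t(224,450),[16,38,12]),("padT d",T,t(300,452),[-16,38,12])]
def res(p,full=False):
    R=plateR(p[2]);N=np.array([p[0],p[1],65]);out=[]
    P=lambda c,q:project(c,N+R@np.array(q,float))[0]
    for n,c,o,q in fix: out.append(P(c,q)-o)
    for (a,b,h) in [(w(695,143),t(130,85),p[6:8]),(w(67,122),t(115,525),p[8:10])]:
        out+= [P(W,[*h,0])-a,P(T,[*h,0])-b]
    out+=[(P(W,[p[10],48,22])-w(157,230)),(P(W,[p[11],48,22])-w(165,385)),(P(T,[p[10],48,22])-t(200,475)),(P(T,[p[11],48,22])-t(329,490))]
    pv=p[3:5]; a=np.radians(-130)+p[5]
    k=pv+70*np.array([np.cos(a),np.sin(a)]); cc=pv+16*np.array([np.cos(a+np.pi/2),np.sin(a+np.pi/2)])
    out+=[P(W,[*k,54])-w(708,538),P(T,[*k,54])-t(425,63),P(W,[*cc,15])-w(546,322)]
    out+=[(P(W,[*pv,22])-w(505,360)),(P(T,[*pv,22])-t(300,213))]
    return np.concatenate(out)
p0=[448,-102,-.02,-12,-55,0,60,-100,60,60,20,-20]
r=least_squares(res,p0,loss="soft_l1"); print(r.x.round(3)); print(r.fun.reshape(-1,2).round(1).tolist() if r.fun.size%2==0 else 0)
np.save("fit.npy",r.x)
E
python3 fit.py; python3 - <<'E'
from h import *
p=np.load("fit.npy");R=plateR(p[2]);N=np.array([p[0],p[1],65])
def circ(c0,r,h): a=np.linspace(0,2*np.pi,40); return np.c_[c0[0]+r*np.cos(a),c0[1]+r*np.sin(a),h+0*a]
a=np.radians(-130)+p[5];pv=p[3:5];k=pv+70*np.array([np.cos(a),np.sin(a)]); cc=pv+16*np.array([np.cos(a+np.pi/2),np.sin(a+np.pi/2)])
polys=[circ(cc,24,15),circ(cc,24,4),circ(k,7,54),circ(k,7,18),circ(pv,7,18),np.array([[16,38,12],[-16,38,12],[-16,38,0],[16,38,0]]),np.array([[-46,-35,0],[-46,35,0],[-46,35,9],[-46,-35,9]]),np.array([[p[10],48,22],[p[11],48,22],[p[11],48,0],[p[10],48,0]]),circ([0,0],3,0)]
for n,cr,f in [("b_wrist",(165,110,335,235),4.7),("a_top",(255,158,385,258),6),("a_scene",(220,140,350,240),6)]:
    c=load(n); show(c["pixels"],cr,f,"ov_"+n,poly=[(project(c,N+q@R.T),(0,0,255)) for q in polys])
E
```

```text
[ 4.51382e+02 -9.84940e+01 -4.00000e-02 -1.24790e+01 -5.43870e+01
  1.51000e-01  5.46610e+01 -9.98130e+01  5.39040e+01  6.99500e+01
  3.42640e+01 -2.72210e+01]
[[0.5, 1.3], [-2.1, 2.4], [-0.9, -1.8], [-0.3, 0.5], [-0.7, -2.6], [-1.0, -1.7], [-2.6, -1.3], [-0.4, 0.0], [-0.1, -1.0], [-0.4, 0.1], [-0.0, -1.0], [-3.4, 0.8], [-0.4, 0.8], [-1.2, -2.0], [-1.2, -3.2], [-0.9, -0.2], [0.1, -0.6], [-1.0, -0.9], [0.9, 1.5], [-0.2, -0.9]]
```

View pics/ov_b_wrist.png

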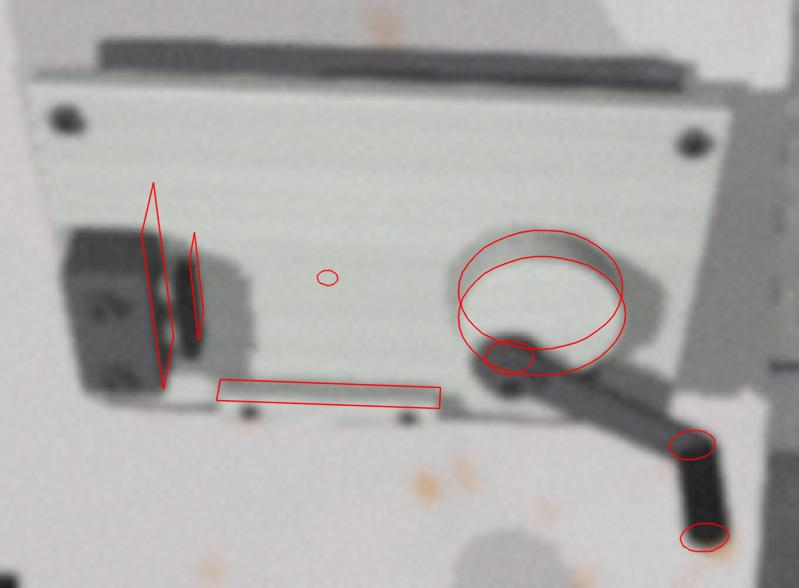

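View pics/ov_a_top.png

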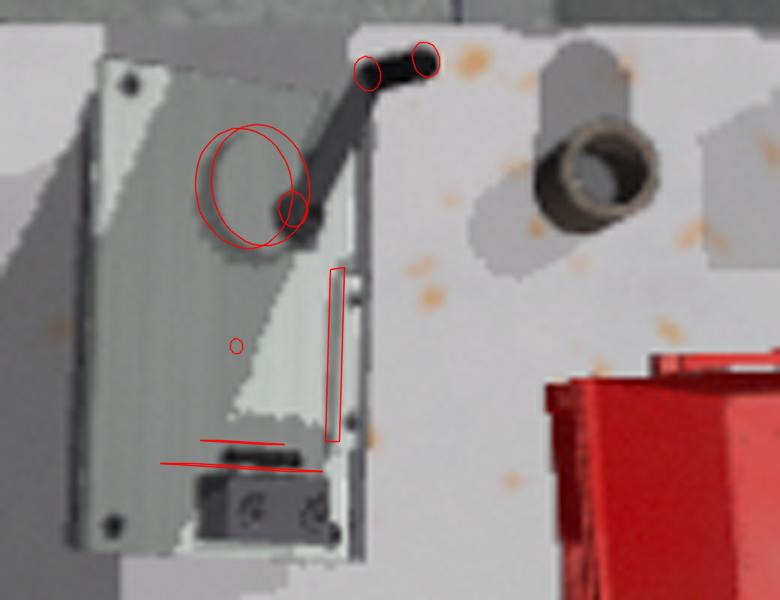

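View pics/ov_a_scene.png

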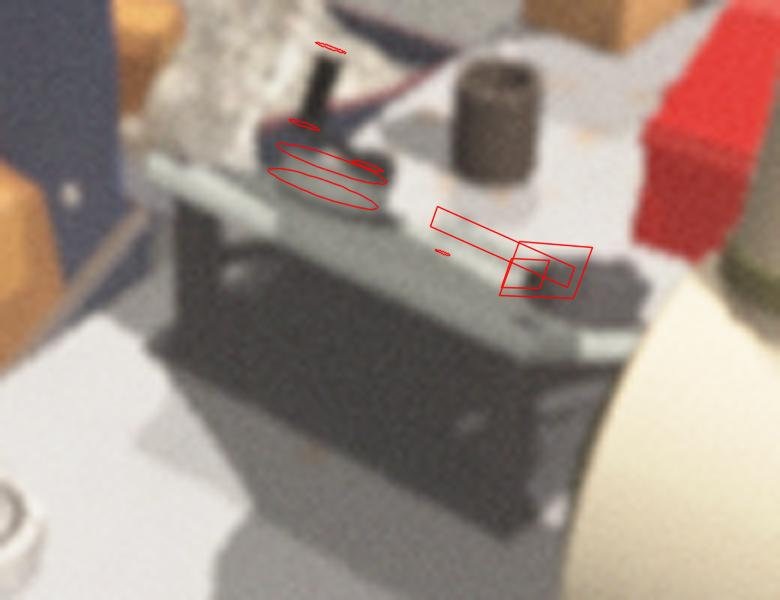

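```bash
cat > fit2.py <<'E'
from h import *
from scipy.optimize import least_squares
W=load("b_wrist");T=load("a_top");S=load("a_scene")
w=lambda x,y:np.array([165+(x+.5)/4.7-.5,110+(y+.5)/4.7-.5])
t=lambda x,y:np.array([255+(x+.5)/6-.5,158+(y+.5)/6-.5])
s=lambda x,y:np.array([220+(x+.5)/6-.5,140+(y+.5)/6-.5])
lab=[]
def res(p):
    lab.clear()
    R=plateR(p[2]);N=np.array([p[0],p[1],65]);out=[]
    off={id(W):p[13:16],id(T):p[16:19],id(S):p[19:22]}
    P=lambda c,q:project(c,N+R@np.array(q,float)+off[id(c)])[0]
    def add(n,c,q,o,sg=1.): out.append((P(c,q)-o)/sg); lab.append(n)
    px=p[12]
    add("ledgeR W",W,[-46,-35,9],w(437,402)); add("ledgeL W",W,[-46,35,9],w(226,389)); add("ledgeR T",T,[-46,-35,9],t(346,276))
    add("pad+W",W,[px+16,38,12],w(190,258)); add("pad-W",W,[px-16,38,12],w(201,352)); add("pad+T",T,[px+16,38,12],t(224,450)); add("pad-T",T,[px-16,38,12],t(300,452))
    for n,a,b,h in [("h1",w(695,143),t(130,85),p[6:8]),("h2",w(67,122),t(115,525),p[8:10])]:
        add(n+"W",W,[*h,0],a); add(n+"T",T,[*h,0],b)
    add("ho+W",W,[p[10],48,22],w(157,230)); add("ho-W",W,[p[11],48,22],w(165,385)); add("ho-T",T,[p[11],48,22],t(329,480))
    pv=p[3:5]; a=np.radians(-130)+p[5]
    k=pv+70*np.array([np.cos(a),np.sin(a)]); cc=pv+16*np.array([np.cos(a+np.pi/2),np.sin(a+np.pi/2)])
    add("knobW",W,[*k,54],w(707,538)); add("knobT",T,[*k,54],t(426,63)); add("knobS",S,[*k,54],s(322,58)); add("knobbS",S,[*k,18],s(308,122)); add("knobbT",T,[*k,18],t(374,78)); add("knobbW",W,[*k,18],w(694,443))
    add("camW",W,[*cc,15],w(546,322));
    add("pivW",W,[*pv,20],w(505,361),1.5); add("pivT",T,[*pv,20],t(300,213),1.5)
    add("pivS",S,[*pv,20],s(375,163),1.5)
    return np.concatenate(out+[p[13:22]/2,[min(p[5],0)*50]])
p0=[448,-102,-.02,-12,-55,0.05,60,-100,60,60,20,-20,-4]+[0]*9
r=least_squares(res,p0,loss="soft_l1"); print(r.x.round(3).tolist())
for l,q in zip(lab,r.fun[:2*len(lab)].reshape(-1,2)): print(l,q.round(1),end="; ")
J=r.jac; print("\nsd",np.sqrt(np.diag(np.linalg.pinv(J.T@J)))[:6].round(3))
np.save("fit.npy",r.x)
E
python3 fit2.py
```

```text
[450.809, -96.507, -0.061, -15.097, -54.842, 0.185, 54.446, -98.666, 49.457, 71.637, 30.823, -31.659, -7.001, 1.51, 0.423, -0.82, -1.513, -0.731, 0.163, 0.002, 0.275, -0.457]
ledgeR W [0.5 0. ]; ledgeL W [-2.   0.2]; ledgeR T [-0.6 -0.2]; pad+W [0.9 1.9]; pad-W [ 0.  -1.5]; pad+T [ 0.5 -0.7]; pad-T [-1.1 -0.1]; h1W [-0.  -0.2]; h1T [ 0.3 -0. ]; h2W [ 0.2 -0.3]; h2T [0.4 0.3]; ho+W [-2.1  0.1]; ho-W [0.  0.4]; ho-T [-0.6 -0.2]; knobW [-0.1 -0.2]; knobT [0.6 0.2]; knobS [ 1.7 -1.6]; knobbS [-0.6  0.5]; knobbT [-0.5 -0.1]; knobbW [0.4 0.5]; camW [-0.7 -0.6]; pivW [0.9 0.3]; pivT [0.1 0.1]; pivS [-0.4  0.1]; 
sd [1.959 1.838 0.021 2.639 1.341 0.035]
```

```bash
sed -i 's/add("pad+W".*$/add("padW",W,[px,38,12],w(197,305)); add("padT",T,[px,38,12],t(262,450))/; s/add("ledgeL W",W,\[-46,35,9\],w(226,389));/add("ledgeL W",W,[-46,35,9],w(226,389),2.);/; s/\[min(p\[5\],0)\*50\]/[min(p[5],0)*50,(p[6]-p[8])]/' fit2.py; python3 fit2.py
cat > ov.py <<'E'
import sys
from h import *
p=np.load("fit.npy");R=plateR(p[2]);N=np.array([p[0],p[1],65])
def circ(c0,r,h): a=np.linspace(0,2*np.pi,40); return np.c_[c0[0]+r*np.cos(a),c0[1]+r*np.sin(a),h+0*a]
a=np.radians(-130)+p[5];pv=p[3:5];k=pv+70*np.array([np.cos(a),np.sin(a)]); cc=pv+16*np.array([np.cos(a+np.pi/2),np.sin(a+np.pi/2)])
px=p[12]
polys=[circ(cc,24,15),circ(cc,24,4),circ(k,7,54),circ(k,7,18),circ(pv,7,18),np.array([[px+16,38,12],[px-16,38,12],[px-16,38,0],[px+16,38,0]]),np.array([[-46,-35,0],[-46,35,0],[-46,35,9],[-46,-35,9]]),np.array([[p[10],48,22],[p[11],48,22],[p[11],48,0],[p[10],48,0]]),circ([0,0],3,0),np.array([[p[6],p[7],0],[p[8],p[9],0]])]
for n,cr,f,o in [("b_wrist",(165,110,335,235),4.7,13),("a_top",(255,158,385,258),6,16),("a_scene",(220,140,350,240),6,19)]:
    c=load(n); show(c["pixels"],cr,f,"ov_"+n,poly=[(project(c,N+q@R.T+p[o:o+3]),(0,0,255)) for q in polys])
E
python3 ov.py
```

```text
[450.544, -97.098, -0.043, -15.939, -54.955, 0.166, 52.453, -100.045, 52.213, 70.312, 32.517, -29.742, -5.119, 1.411, 0.483, -1.024, -1.557, -0.715, 0.099, 0.075, 0.206, -0.283]
ledgeR W [ 0.8 -0. ]; ledgeL W [-0.9  0.4]; ledgeR T [-0.6 -0.4]; padW [-0.   0.2]; padT [-0.4 -0.2]; h1W [-0.   0.1]; h1T [ 0.5 -0. ]; h2W [ 0.1 -0.6]; h2T [0.2 0.2]; ho+W [-2.7  0.1]; ho-W [0.2 0.4]; ho-T [-0.7 -0.4]; knobW [-0.  -0.3]; knobT [0.7 0.1]; knobS [ 1.6 -1.4]; knobbS [-0.5  0.7]; knobbT [-0.4 -0.1]; knobbW [0.2 0.3]; camW [-0.6 -0.5]; pivW [1.  0.4]; pivT [0.2 0.1]; pivS [-0.4  0.1]; 
sd [1.938 1.983 0.011 2.355 1.344 0.027]
```

View pics/ov_b_wrist.png

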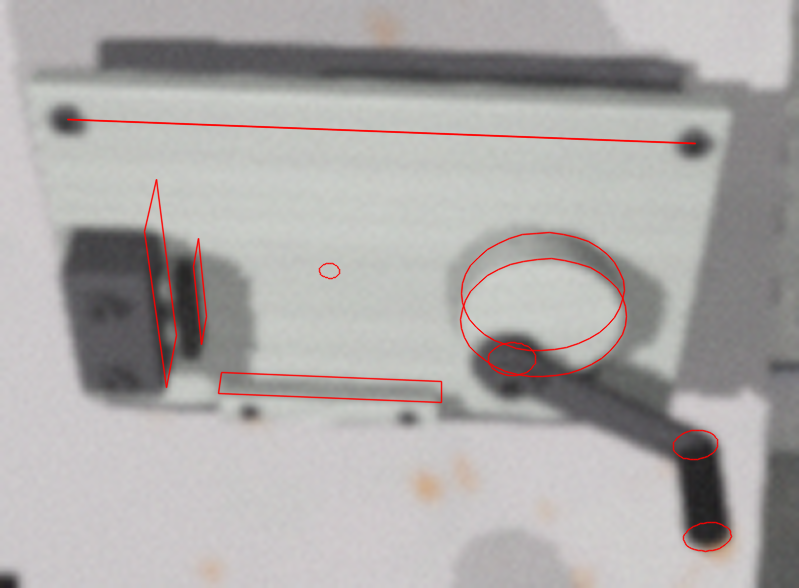

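View pics/ov_a_top.png

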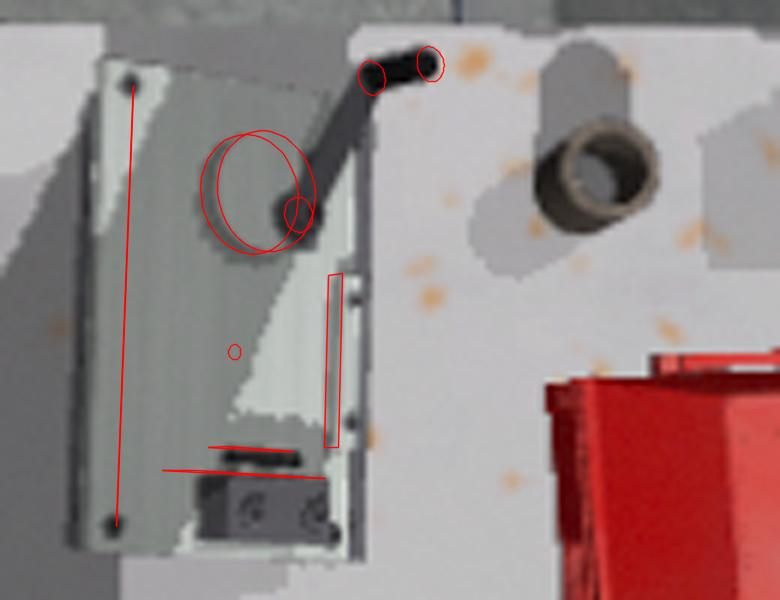

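View pics/ov_a_scene.png

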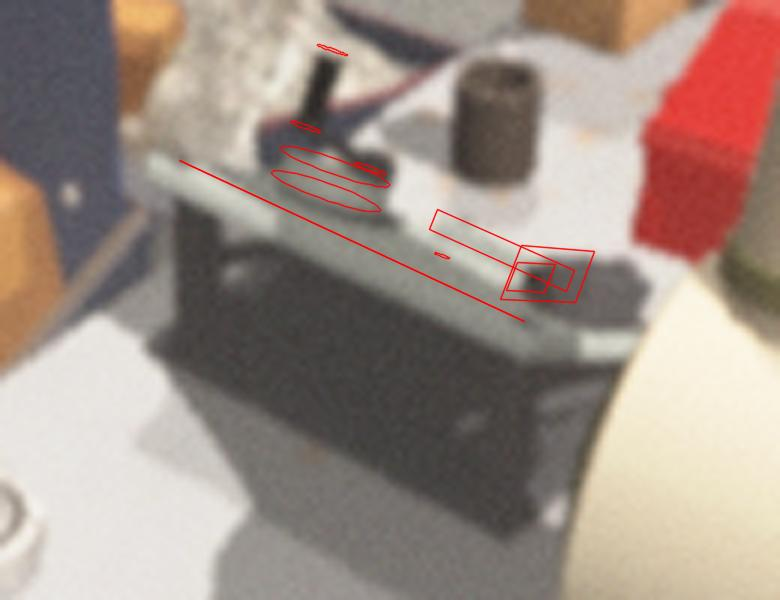

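Emit:
{"fn": "carry_out", "kwargs": {"plan": [[[0,0,0,0.035,-0.005,-0.001,100],[0,0,0,0.035,-0.005,-0.001,100],[0,0,0,0.035,-0.005,-0.001,100],[0,0,0,0.035,-0.005,-0.001,100],[0,0,0,0,0,0,100],[0,0,0,0,0,0,100]]]}}

```text
clock: 2.5
position: [477.4, -94.4, 191.2]
tcp_rot: [[0.0, 0.005, 1.0], [-0.0, 1.0, -0.005], [-1.0, -0.0, 0.0]]
ft_force: [-0.2, 0.2, 0.7]
gripper_width: 88.1
```

```bash
python3 snap.py e wrist; python3 -c "
from h import *
c=load('e_wrist'); show(c['pixels'],(120,100,360,280),3.33,'e1')"
```

```text
2.55 [477.9 -94.3 192. ] [[0.002, 0.004, 1.0], [-0.001, 1.0, -0.004], [-1.0, -0.001, 0.002]] [-0.  -0.4  0.7] [-0.44  0.29  1.51  0.    1.34 -0.43] 88.1132126268553
```

View pics/e1.png

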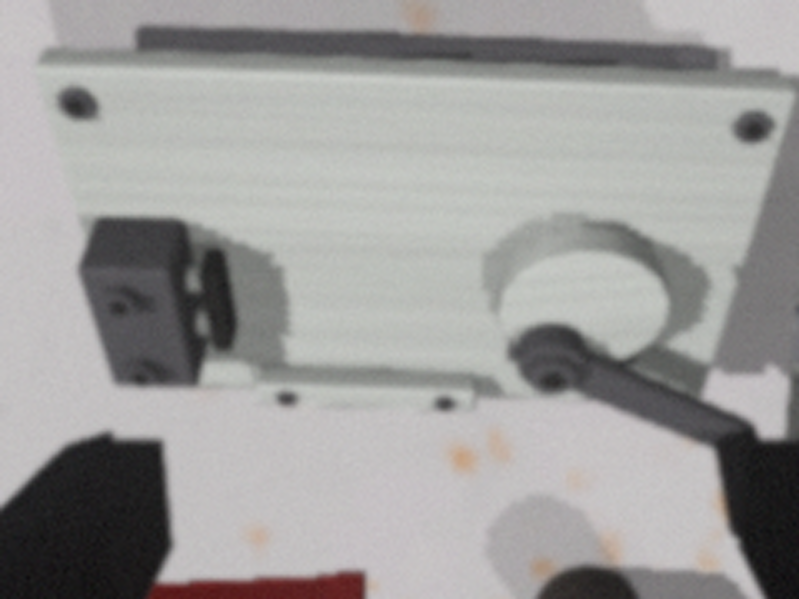

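```bash
cat > fit3.py <<'E'
from h import *
from scipy.optimize import least_squares
W=load("b_wrist");T=load("a_top");S=load("a_scene");E=load("e_wrist")
w=lambda x,y:np.array([165+(x+.5)/4.7-.5,110+(y+.5)/4.7-.5])
t=lambda x,y:np.array([255+(x+.5)/6-.5,158+(y+.5)/6-.5])
s=lambda x,y:np.array([220+(x+.5)/6-.5,140+(y+.5)/6-.5])
e=lambda x,y:np.array([120+(x+.5)/3.33-.5,100+(y+.5)/3.33-.5])
lab=[]
def res(p):
    lab.clear()
    R=plateR(p[2]);N=np.array([p[0],p[1],65]);out=[]
    off={id(W):p[13:16],id(E):p[13:16],id(T):p[16:19],id(S):p[19:22]}
    P=lambda c,q:project(c,N+R@np.array(q,float)+off[id(c)])[0]
    def add(n,c,q,o,sg=1.): out.append((P(c,q)-o)/sg); lab.append(n)
    px=p[12]
    add("ledgeR E",E,[-46,-35,9],e(474,388)); add("ledgeL E",E,[-46,35,9],e(260,379)); add("ledgeR T",T,[-46,-35,9],t(344,275))
    add("ledgeRf E",E,[-46,-35,0],e(470,377))
    add("pad-E",E,[px-16,38,12],e(233,349)); add("pad+E",E,[px+16,38,0],e(226,252)); add("pad-W",W,[px-16,38,12],w(202,355)); add("padT",T,[px,38,12],t(262,450),1.5)
    for n,a,b,c,h in [("h1",w(695,143),t(130,85),e(753,125),p[6:8]),("h2",w(67,122),t(115,525),e(77,102),p[8:10])]:
        add(n+"W",W,[*h,0],a); add(n+"T",T,[*h,0],b); add(n+"E",E,[*h,0],c)
    add("ho+E",E,[p[10],48,22],e(186,264)); add("ho-E",E,[p[11],48,22],e(198,383)); add("ho-T",T,[p[11],48,22],t(329,480))
    pv=p[3:5]; a=np.radians(-130)+p[5]
    k=pv+70*np.array([np.cos(a),np.sin(a)]); cc=pv+16*np.array([np.cos(a+np.pi/2),np.sin(a+np.pi/2)])
    add("knobW",W,[*k,54],w(707,537)); add("knobT",T,[*k,54],t(426,63)); add("knobS",S,[*k,54],s(323,60)); add("knobbT",T,[*k,18],t(374,78),1.5); add("knobbW",W,[*k,18],w(694,443),1.5)
    add("camW",W,[*cc,15],w(543,320));add("camE",E,[*cc,15],e(583,306));add("camT",T,[*cc,15],t(263,194))
    add("pivE",E,[*pv,22],e(551,362),2); add("pivT",T,[*pv,22],t(300,213),2)
    return np.concatenate(out+[p[13:22]/2,[min(p[5],0)*100,(p[6]-p[8])]])
if __name__=="__main__":
    p0=[448,-102,-.02,-12,-55,0.05,60,-100,60,60,20,-20,-4]+[0]*9
    r=least_squares(res,p0,loss="soft_l1"); print(r.x.round(3).tolist())
    for l,q in zip(lab,r.fun[:2*len(lab)].reshape(-1,2)): print(l,q.round(1),end="; ")
    J=r.jac; print("\nsd",np.sqrt(np.diag(np.linalg.pinv(J.T@J)))[:6].round(3))
    np.save("fit.npy",r.x)
E
python3 fit3.py; sed -i 's/^for n,cr.*$/for n,cr,f,o in [("e_wrist",(120,100,360,280),3.33,13),("a_top",(255,158,385,258),6,16),("a_scene",(220,140,350,240),6,19)]:/' ov.py; python3 ov.py
```

```text
[450.373, -96.763, -0.043, -14.862, -55.017, 0.171, 53.299, -100.577, 52.999, 70.295, 18.038, -31.601, -11.266, 1.019, -0.352, -1.653, -1.629, -0.71, -0.096, 0.361, 1.179, -1.267]
ledgeR E [0.5 0.4]; ledgeL E [-2.2  0.7]; ledgeR T [-0.4 -0.2]; ledgeRf E [ 1.8 -3. ]; pad-E [0.4 0.2]; pad+E [ 0.5 -2.3]; pad-W [-0.2  1. ]; padT [1.1 0. ]; h1W [-0.1 -0.1]; h1T [ 0.1 -0.2]; h1E [-0.   0.3]; h2W [-0.3 -0.8]; h2T [-0.2  0.2]; h2E [0.3 0.1]; ho+E [-4.9  0.2]; ho-E [-0.2  0.2]; ho-T [-0.2 -0.3]; knobW [-0.2 -0.5]; knobT [0.1 0.1]; knobS [ 0.7 -1.3]; knobbT [-0.7 -0.1]; knobbW [ 0.  -0.1]; camW [-0.4 -0.4]; camE [0.2 1. ]; camT [ 0.  -0.5]; pivE [ 0.  -0.4]; pivT [0.1 0. ]; 
sd [1.875 1.869 0.007 1.795 0.97  0.021]
```

View pics/ov_e_wrist.png

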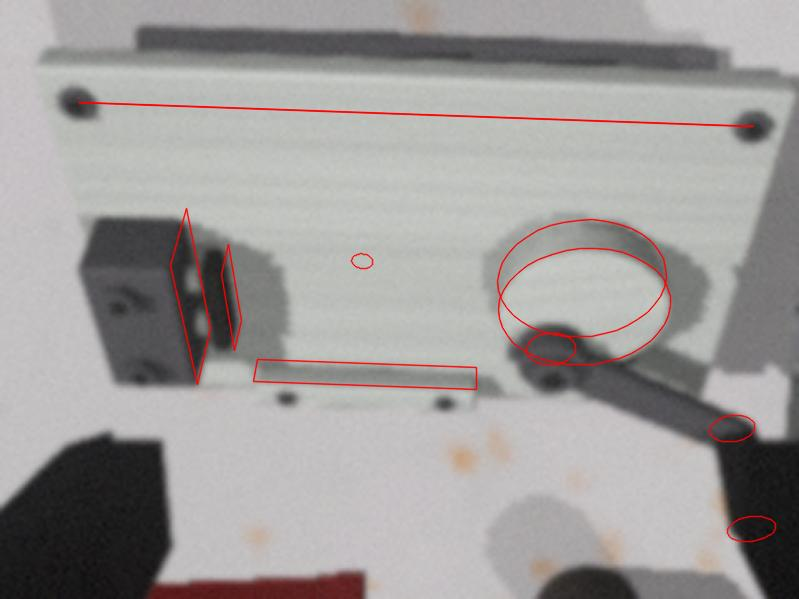

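View pics/ov_a_top.png

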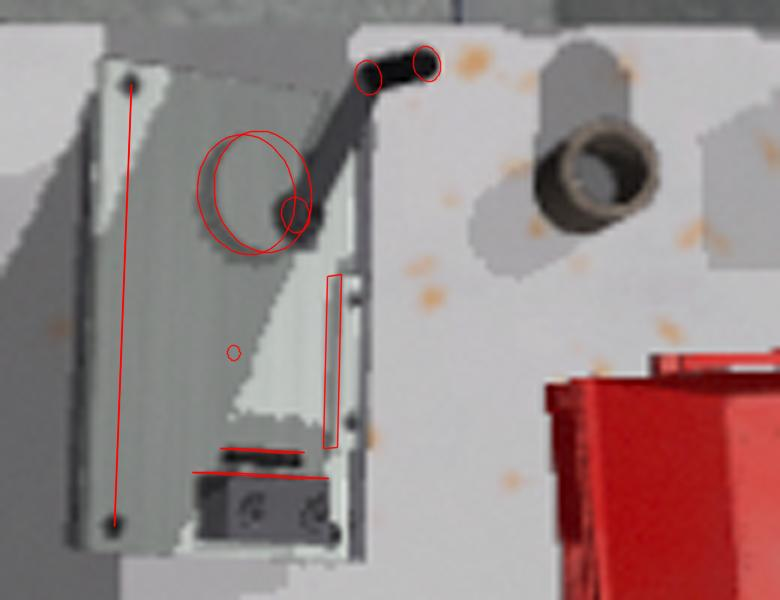

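View pics/ov_a_scene.png

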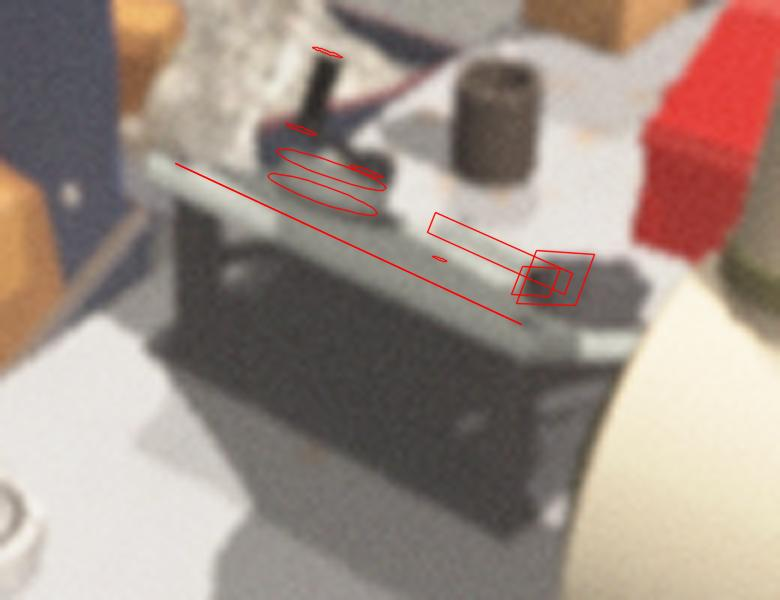

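```bash
python3 -c "
from h import *
c=load('e_wrist'); show(c['pixels'],(185,195,275,230),8.8,'e2'); show(c['pixels'],(140,155,215,225),8,'e3')"
```

```text
(no output)
```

View pics/e2.png

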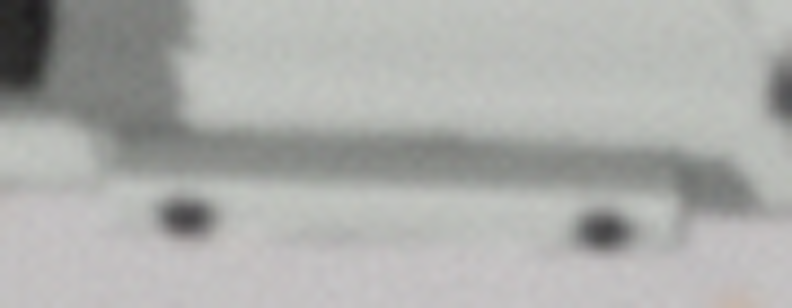

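View pics/e3.png

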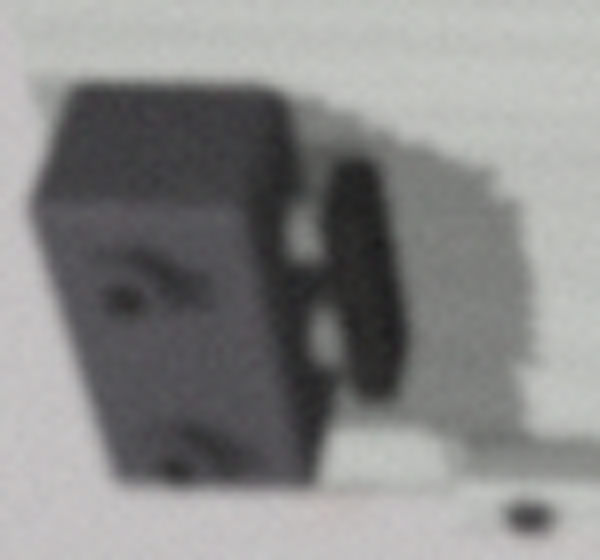

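```bash
sed -i 's/e(474,388)/e(475,388)/; s/e(260,379)/e(258,384)/; /ledgeRf E/d; s/e(233,349)/e(230,348)/; s/e(186,264)/e(166,270)/; s/e(198,383)/e(193,383)/' fit3.py; python3 fit3.py; python3 ov.py
```

```text
[449.978, -96.682, -0.037, -15.018, -55.139, 0.163, 52.853, -100.964, 53.047, 69.144, 16.819, -30.504, -10.442, 0.972, -0.17, -0.082, -1.566, -0.902, 0.027, 0.364, 1.142, -1.205]
ledgeR E [0.1 0.5]; ledgeL E [-2.1 -0.3]; ledgeR T [-0.5 -0.1]; pad-E [0.6 0.4]; pad+E [-0.4 -2.6]; pad-W [-0.6  0.8]; padT [1.  0.1]; h1W [-0.1 -0.3]; h1T [ 0.1 -0.1]; h1E [ 0.1 -0. ]; h2W [-0.2 -0.5]; h2T [0. 0.]; h2E [0.2 0.5]; ho+E [ 0.4 -0.1]; ho-E [0.5 0.1]; ho-T [-0.4 -0.2]; knobW [-0.1 -0.5]; knobT [0.  0.1]; knobS [ 0.7 -1.2]; knobbT [-0.7 -0. ]; knobbW [ 0. -0.]; camW [-0.4 -0.5]; camE [0.3 1.1]; camT [ 0.  -0.5]; pivE [ 0.  -0.3]; pivT [0.1 0. ]; 
sd [1.824 1.809 0.007 1.773 0.892 0.021]
```

View pics/ov_e_wrist.png

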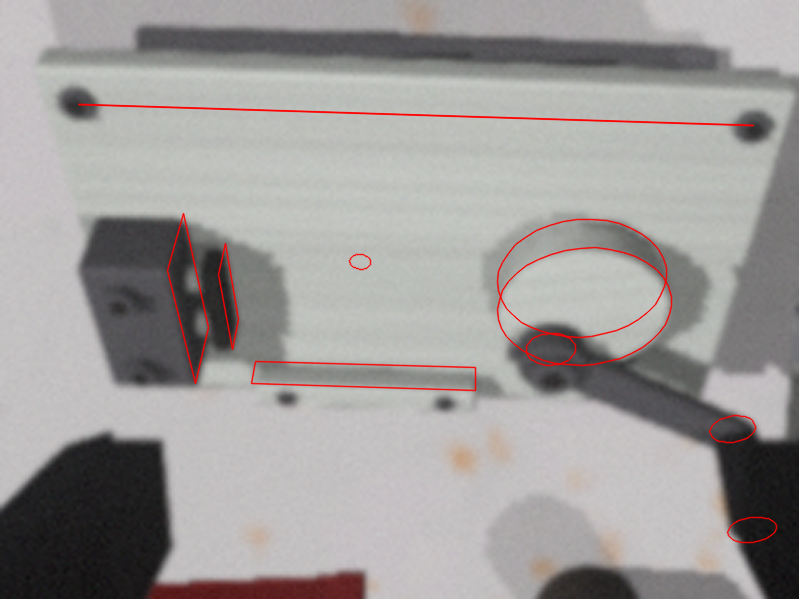

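```bash
python3 - <<'E'
from h import *; from rig import ctrl
s=ctrl.get_state(); p,R=s["position"],s["tcp_rot"]
plan(p,R,np.array([425,215,270.]),down(np.radians(7.2)),9)
E
```

```text
[[[-0.014,0,0,-0.009,0.034,-0.006,100],[-0.014,0,0,-0.009,0.034,-0.006,100],[-0.014,0,0,-0.009,0.035,-0.005,100],[-0.014,0,0,-0.009,0.035,-0.004,100],[-0.014,0,0,-0.009,0.035,-0.004,100],[-0.014,0,0,-0.008,0.035,-0.004,100],[-0.014,0,0,-0.009,0.034,-0.003,100],[-0.014,0,0,-0.008,0.035,-0.003,100],[-0.014,0,0,-0.009,0.034,-0.002,100]]]
end [424.7 214.6 270.5] 
 [[ 0.002 -0.121  0.993]
 [-0.001  0.993  0.121]
 [-1.    -0.001  0.002]]
```

Emit:
{"fn": "carry_out", "kwargs": {"plan": [[[-0.014,0,0,-0.009,0.034,-0.006,100],[-0.014,0,0,-0.009,0.034,-0.006,100],[-0.014,0,0,-0.009,0.035,-0.005,100],[-0.014,0,0,-0.009,0.035,-0.004,100],[-0.014,0,0,-0.009,0.035,-0.004,100],[-0.014,0,0,-0.008,0.035,-0.004,100],[-0.014,0,0,-0.009,0.034,-0.003,100],[-0.014,0,0,-0.008,0.035,-0.003,100],[-0.014,0,0,-0.009,0.034,-0.002,100],[0,0,0,0,0,0,100],[0,0,0,0,0,0,100]]]}}

```text
clock: 3.65
position: [424.1, 215.6, 270.8]
tcp_rot: [[0.003, -0.124, 0.992], [0.0, 0.992, 0.124], [-1.0, 0.0, 0.003]]
ft_force: [0.3, -0.6, 0.4]
gripper_width: 87.6
```

```bash
python3 snap.py f wrist
```

```text
3.7 [424.2 214.9 270.2] [[0.002, -0.123, 0.992], [0.0, 0.992, 0.123], [-1.0, -0.0, 0.002]] [-0.6 -0.5  0. ] [ 0.22  0.21  1.39 -0.    1.54  0.1 ] 87.87302841370655
```

View pics/f_wrist.png

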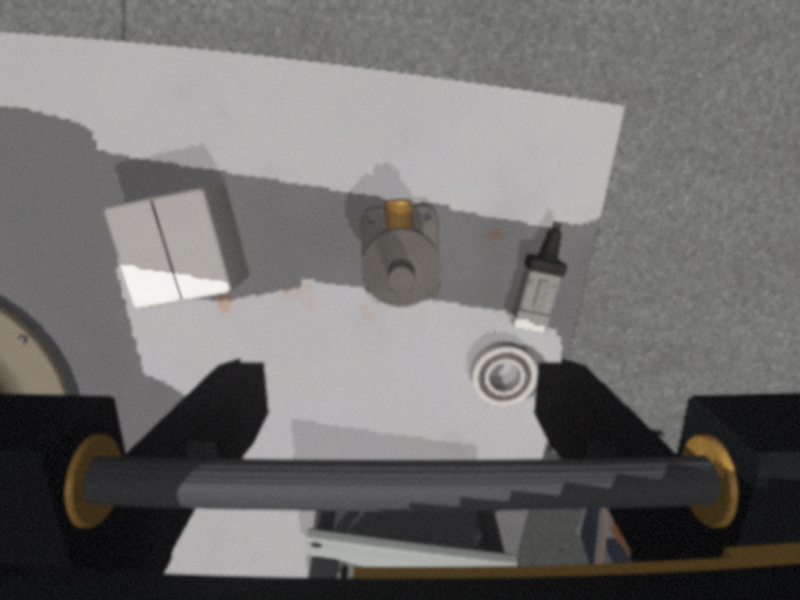

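```bash
python3 -c "
from h import *
c=load('f_wrist'); show(c['pixels'],(220,115,300,205),6.6,'f2')"
```

```text
(no output)
```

View pics/f2.png

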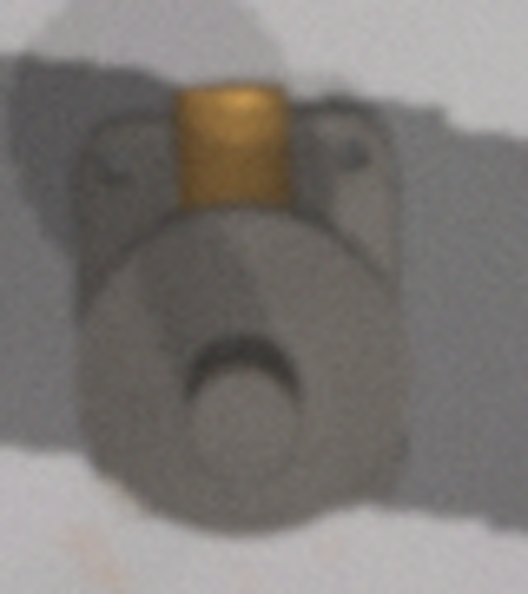

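```bash
python3 - <<'E'
from h import *
from scipy.optimize import least_squares
F=load("f_wrist");T=load("a_top")
f=lambda x,y:np.array([220+(x+.5)/6.6-.5,115+(y+.5)/6.6-.5])
t=lambda x,y:np.array([140+(x+.5)/6-.5,158+(y+.5)/6-.5])
P=lambda c,p,q,o:project(c,np.array([p[0]+np.cos(p[2])*q[0]-np.sin(p[2])*q[1],p[1]+np.sin(p[2])*q[0]+np.cos(p[2])*q[1],q[2]])+o)[0]
def res(p):
    ow,ot=p[3:6],p[6:9]; o=[]
    o.append(P(F,p,[0,4,96],ow)-f(243,425)); o.append(P(F,p,[0,4,72],ow)-f(244,370)); o.append((P(F,p,[0,-46,38],ow)-f(233,90))/1.5)
    o.append((P(F,p,[33,-30,12],ow)-f(80,180))[:1]); o.append((P(F,p,[-33,-30,12],ow)-f(398,180))[:1]); o.append((P(F,p,[0,-39,12],ow)-f(240,108))[1:]/1.5)
    o.append(P(T,p,[0,4,96],ot)-t(157,407)); o.append(P(T,p,[0,-46,34],ot)-t(66,432))
    o.append(P(T,p,[-33,46,12],ot)-t(302,328)); o.append(P(T,p,[33,46,12],ot)-t(318,478)); 
    return np.concatenate(o+[(ow-[.97,-.17,-.08])/1.,(ot-[-1.57,-.9,0])/1.])
r=least_squares(res,[425,195,np.pi+.12,0,0,0,0,0,0],loss="soft_l1"); print(r.x.round(3),np.degrees(r.x[2]-np.pi)); print(r.fun.round(1))
p=r.x; 
E
```

```text
[ 4.25696e+02  2.03534e+02  3.28900e+00  1.18800e+00  1.80000e-01
 -2.40000e-01 -1.78800e+00 -1.25000e+00 -5.40000e-02] 8.452462843526789
[ 0.  -0.3 -0.2  2.8  0.3 -0.4 -0.9  0.4  0.  -0.2 -0.2  1.3 -0.3 -1.3
 -0.5 -0.8  0.5  0.2  0.4 -0.2 -0.2 -0.4 -0.1]
```

```bash
python3 - <<'E'
from h import *; from rig import ctrl
T=load("a_top");S=load("a_scene")
for z in (0,40,80): print(z,[atz(T,q,z)[:2].round(0) for q in [(152,292),(187,284),(195,319)]],[atz(S,q,z)[:2].round(0) for q in [(285,288),(330,295),(271,322),(315,355),(318,335)]])
s=ctrl.get_state(); p,R=s["position"],s["tcp_rot"]
a=np.array([426.3,199.5,150]); 
plan(p,R,a,down(np.radians(8.45)),5); plan(a,down(np.radians(8.45)),np.array([426.3,199.5,40]),down(np.radians(8.45)),6)
E
```

```text
0 [array([261., 252.]), array([282., 164.]), array([196., 142.])] [array([309., 133.]), array([231.,  94.]), array([284., 212.]), array([188., 217.]), array([204., 182.])]
40 [array([266., 241.]), array([287., 156.]), array([204., 135.])] [array([290., 161.]), array([218., 125.]), array([267., 235.]), array([178., 240.]), array([193., 207.])]
80 [array([272., 229.]), array([291., 149.]), array([213., 129.])] [array([272., 189.]), array([205., 155.]), array([250., 257.]), array([168., 262.]), array([181., 232.])]
[[[-0.005,0,0,0.024,-0.003,-0,100],[-0.005,0,0,0.024,-0.003,-0,100],[-0.005,0,0,0.024,-0.003,-0,100],[-0.005,0,0,0.024,-0.003,-0,100],[-0.005,0,0,0.024,-0.004,-0,100]]]
end [426.5 199.1 150.2] 
 [[ 0.002 -0.147  0.989]
 [ 0.     0.989  0.147]
 [-1.    -0.     0.002]]
[[[0,0,0,0.018,0,0,100],[0,0,0,0.018,0,0,100],[0,0,0,0.018,0,0,100],[0,0,0,0.019,0,0,100],[0,0,0,0.018,0,0,100],[0,0,0,0.019,0,0,100]]]
end [426.3 199.5  40. ] 
 [[ 0.    -0.147  0.989]
 [ 0.     0.989  0.147]
 [-1.     0.     0.   ]]
```

Box is clear (x < 292). Descend, then grip.

Emit:
{"fn": "carry_out", "kwargs": {"plan": [[[-0.005,0,0,0.024,-0.003,0,100],[-0.005,0,0,0.024,-0.003,0,100],[-0.005,0,0,0.024,-0.003,0,100],[-0.005,0,0,0.024,-0.003,0,100],[-0.005,0,0,0.024,-0.004,0,100],[0,0,0,0.018,0,0,100],[0,0,0,0.018,0,0,100],[0,0,0,0.018,0,0,100],[0,0,0,0.019,0,0,100],[0,0,0,0.018,0,0,100],[0,0,0,0.018,0,0,100],[0,0,0,0,0,0,100],[0,0,0,0,0,0,100]]]}}

```text
clock: 5.0
position: [426.6, 198.7, 40.7]
tcp_rot: [[0.0, -0.146, 0.989], [-0.0, 0.989, 0.146], [-1.0, -0.0, 0.0]]
ft_force: [0.6, -0.3, 1.3]
gripper_width: 88.1
```

```bash
python3 snap.py g wrist scene
```

```text
5.1 [426.8 199.1  41.1] [[0.002, -0.147, 0.989], [0.0, 0.989, 0.147], [-1.0, 0.0, 0.002]] [-0.3  0.1  0.6] [ 0.18  0.47  1.76 -0.    0.91  0.04] 88.22960674094237
```

View pics/g_wrist.png

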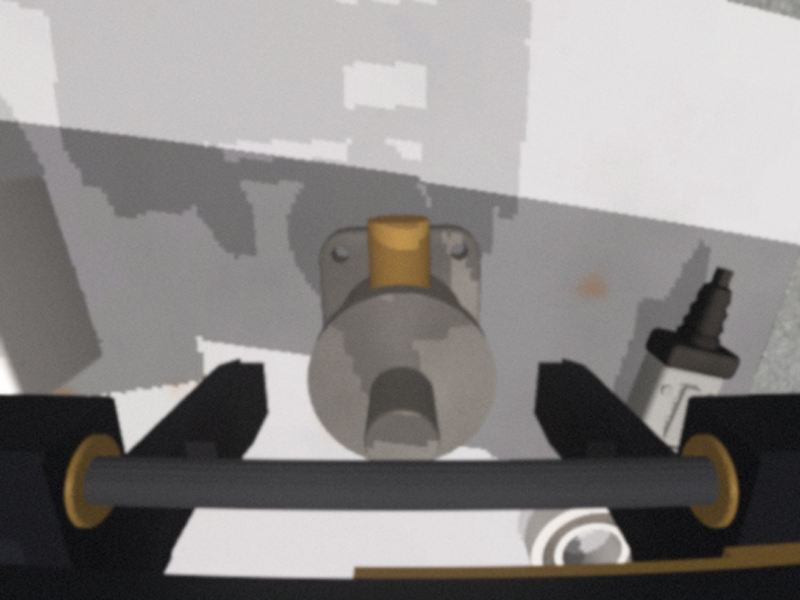

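View pics/g_scene.png

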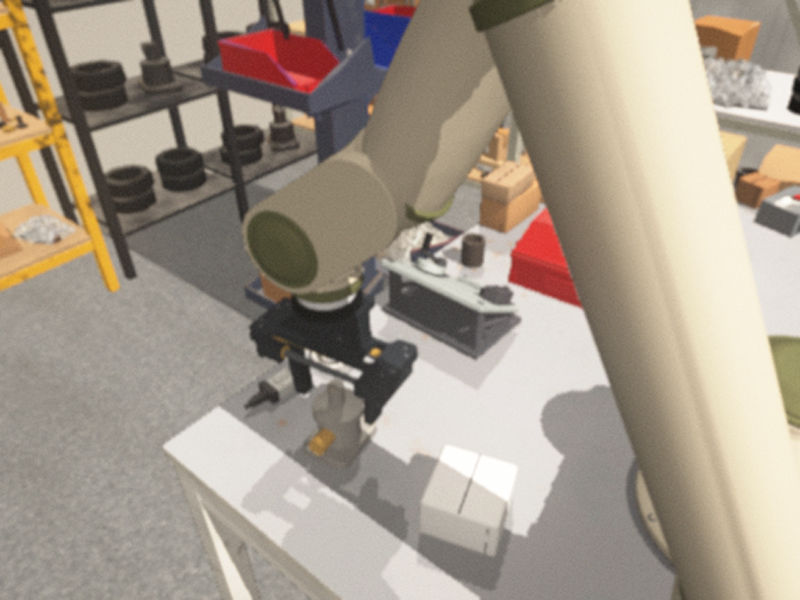

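Emit:
{"fn": "carry_out", "kwargs": {"plan": [[[0,0,0,0,0,0,60],[0,0,0,0,0,0,60],[0,0,0,0,0,0,60],[0,0,0,0,0,0,60],[0,0,0,0,0,0,60],[0,0,0,0,0,0,60],[0,0,0,0,0,0,60]]], "newtons": 30}}

```text
clock: 5.8
position: [426.3, 199.5, 40.6]
tcp_rot: [[0.001, -0.148, 0.989], [0.0, 0.989, 0.148], [-1.0, -0.0, 0.001]]
ft_force: [-1.4, -0.1, 6.1]
gripper_width: 52.8
```

```bash
python3 -c "
from h import *
c=load('g_wrist')
k=np.array([.97,-.17,-.08])
s=1/1.5625
for uv,z in [((402,378),72),((403,430),96),((399,215),45),((322,260),12),((480,260),12)]: print(z,(atz(c,np.array(uv)*s,z)-k).round(1))
"; python3 snap.py g2 wrist
```

```text
72 [425.5 207.   72.1]
96 [426.1 204.   96.1]
45 [418.1 251.5  45.1]
12 [390.6 224.8  12.1]
12 [453.5 234.1  12.1]
5.85 [426.3 199.5  40.6] [[0.001, -0.148, 0.989], [0.0, 0.989, 0.148], [-1.0, -0.0, 0.001]] [-0.7 -1.1  6.5] [ 0.19  0.47  1.76 -0.    0.91  0.04] 53.31035686814512
```

View pics/g2_wrist.png

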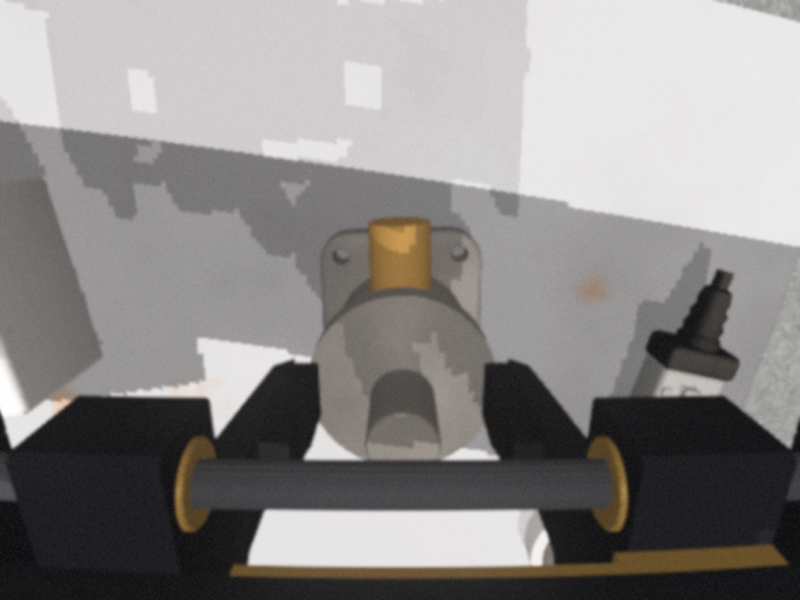

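```bash
python3 - <<'E'
from h import *
from rig import ctrl
s=ctrl.get_state(); p,R=s["position"],s["tcp_rot"]; print(s["moment"],s["ft_force"])
c=load("g2_wrist"); k=np.array([.97,-.17,-.08])
for q in [(0,9,26.7),(0,-9,26.7),(-19,9,26.7),(-30,9,26.7),(-19,0,26.7)]:
    print(q,(project(c,p+R@np.array(q)+k)[0]*1.5625).round(0),(project(c,p+R@np.array(q))[0]*1.5625).round(0))
for Y in (199.5,203,206,209):
  print(Y,[(project(c,np.array([426+a,Y+b,72])+k)[0]*1.5625).round(0).tolist() for a,b in [(-30.5,0),(30.5,0),(0,30.5),(0,-30.5)]],(project(c,np.array([426,Y,96])+k)[0]*1.5625).round(0))
E
```

```text
[-0.15340854  0.0682926   0.04781123] [-0.6979252  -1.0504106   6.53065297]
(0, 9, 26.7) [475. 337.] [473. 337.]
(0, -9, 26.7) [473. 382.] [471. 382.]
(-19, 9, 26.7) [484. 359.] [481. 358.]
(-30, 9, 26.7) [490. 374.] [487. 373.]
(-19, 0, 26.7) [482. 384.] [480. 383.]
199.5 [[301.0, 389.0], [498.0, 415.0], [416.0, 309.0], [387.0, 485.0]] [401. 448.]
203 [[302.0, 379.0], [500.0, 405.0], [418.0, 297.0], [388.0, 476.0]] [403. 436.]
206 [[303.0, 370.0], [503.0, 396.0], [420.0, 287.0], [390.0, 468.0]] [405. 426.]
209 [[304.0, 361.0], [505.0, 388.0], [422.0, 277.0], [391.0, 460.0]] [406. 416.]
```

Emit:
{"fn": "carry_out", "kwargs": {"plan": [[[0,0,0,0,0,0,40],[0,0,0,0,0,0,40],[0,0,0,0,0,0,40]]], "newtons": 30}}

```text
clock: 6.15
position: [426.6, 199.6, 42.2]
tcp_rot: [[0.002, -0.148, 0.989], [0.0, 0.989, 0.148], [-1.0, 0.0, 0.002]]
ft_force: [-6.4, -0.7, 25.4]
gripper_width: 44.2
```

```bash
python3 snap.py g3 wrist scene;  python3 -c "
from h import *
c=load('g3_scene'); show(c['pixels'],(150,190,290,310),5.5,'g3s')"
```

```text
6.25 [426.5 199.6  42.2] [[0.002, -0.148, 0.989], [0.0, 0.989, 0.148], [-1.0, 0.0, 0.002]] [-5.7 -0.7 25.6] [ 0.19  0.46  1.76 -0.    0.91  0.04] 43.65055342868564
```

View pics/g3s.png

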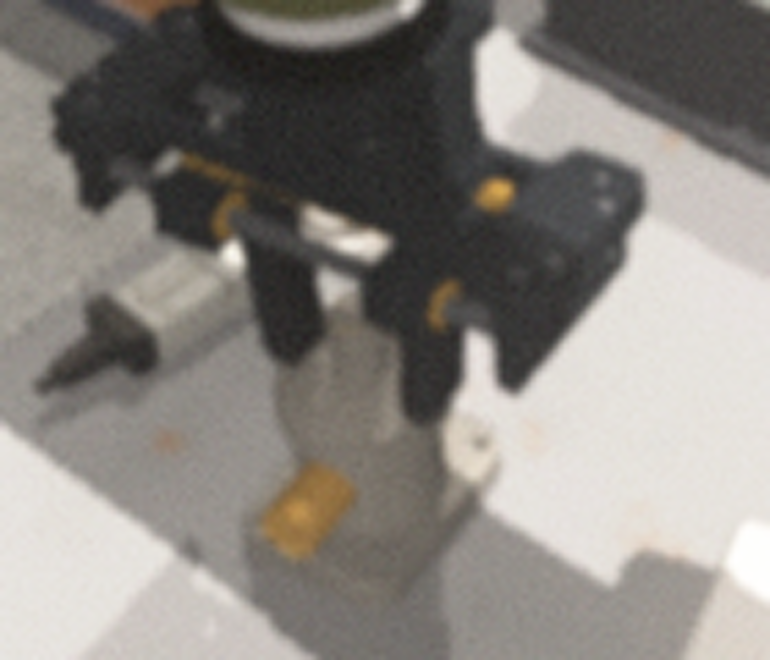

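View pics/g3_wrist.png

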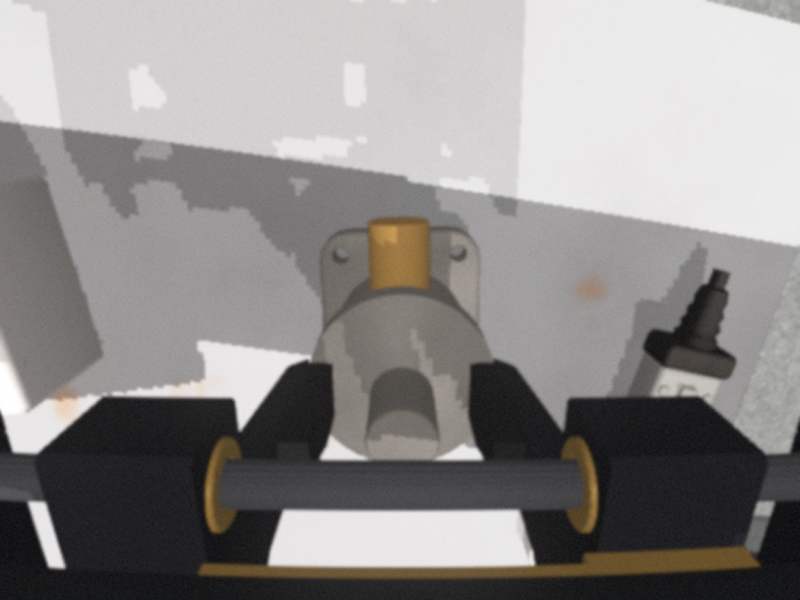

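```bash
python3 - <<'E'
from h import *
from rig import ctrl
s=ctrl.get_state(); p,R=s["position"],s["tcp_rot"]; print(s["moment"],s["ft_force"])
c=load("g3_scene")
g=lambda q:((project(c,q)[0]-[150,190]+.5)*5.5-.5).round(0)
for q in [(0,0,22),(0,0,-22),(0,9,22),(0,9,-22),(-19,9,22),(-30,0,-22)]: print(q,g(p+R@np.array(q)))
for z in (0,12,34,44,72,96): print(z,g([426,203.5,z]),g([426-30.5,203.5,z]),g([426+30.5,203.5,z]))
yd=np.array([-.147,.989])
print("outlet",g([426+yd[0]*48,202.5+yd[1]*48,34]))
E
```

```text
[-0.23365136  1.01745387  0.02153866] [-5.70248126 -0.69379344 25.64937383]
(0, 0, 22) [315. 392.]
(0, 0, -22) [417. 438.]
(0, 9, 22) [300. 408.]
(0, 9, -22) [403. 455.]
(-19, 9, 22) [295. 370.]
(-30, 0, -22) [412. 377.]
0 [368. 503.] [430. 544.] [308. 463.]
12 [365. 480.] [428. 521.] [305. 441.]
34 [361. 438.] [425. 479.] [299. 399.]
44 [358. 418.] [423. 459.] [297. 379.]
72 [352. 361.] [418. 402.] [289. 323.]
96 [347. 311.] [414. 351.] [283. 272.]
outlet [280. 529.]
```

```bash
python3 - <<'E'
from h import *
c=load("a_scene");k=np.array([.36,1.14,-1.2])
def circ(r,h,cx=426.3,cy=199.5): a=np.linspace(0,2*np.pi,40); return np.c_[cx+r*np.cos(a),cy+r*np.sin(a),h+0*a]
pol=[circ(27,44),circ(30.5,44),circ(30.5,72),circ(10,72),circ(10,96)]
pol=[(project(c,q+k),(0,0,255)) for q in pol]
show(c["pixels"],(185,235,250,305),8.5,"p1"); show(c["pixels"],(185,235,250,305),8.5,"p2",poly=pol)
a=cv2.imread("pics/p1.png");b=cv2.imread("pics/p2.png");cv2.imwrite("pics/p12.png",cv2.resize(np.hstack([a,b]),None,fx=.72,fy=.72))
E
```

```text
(no output)
```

View pics/p12.png

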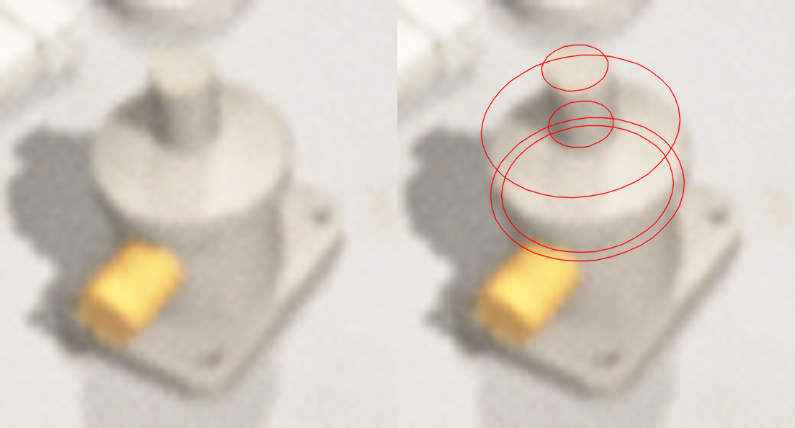

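```bash
python3 - <<'E'
from h import *
c=load("g_wrist"); 
# camera in tool frame
Rc=np.array([[0,-.291,.957],[0,-.957,-.291],[1,0,0]]);tc=np.array([-167.3,75.8,.5])
def rt(uv):
    d=(np.array(uv)/1.5625-[c["cx"],c["cy"]])/[c["fx"],c["fy"]]; s=d.copy()
    for _ in range(20): s=d/(1+c["k1"]*(s@s))
    return Rc@np.r_[s,1]
for n,uv,z in [("L open",(267,362),-44),("L open bot",(268,412),-44),("R open",(537,362),44),("R open bot",(537,412),44),("L g3",(332,365),-22),("R g3",(470,363),22),("Lg2",(317,365),-26.6),("Rg2",(485,363),26.6),("Rg3 bot",(470,405),22)]:
    v=rt(uv); print(n,(tc+v*(z-tc[2])/v[2]).round(1))
E
python3 -c "
from h import *
c=load('g_wrist'); show(c['pixels'],(140,215,360,330),3.6,'gz')"
```

```text
L open [-15.6   7.1 -44. ]
L open bot [-19.8  -9.3 -44. ]
R open [-22.1  10.1  44. ]
R open bot [-27.2  -5.1  44. ]
L g3 [-17.6   7.1 -22. ]
R g3 [-25.8  11.5  22. ]
Lg2 [-19.5   7.9 -26.6]
Rg2 [-26.1  11.6  26.6]
Rg3 bot [-29.9  -0.9  22. ]
```

View pics/gz.png

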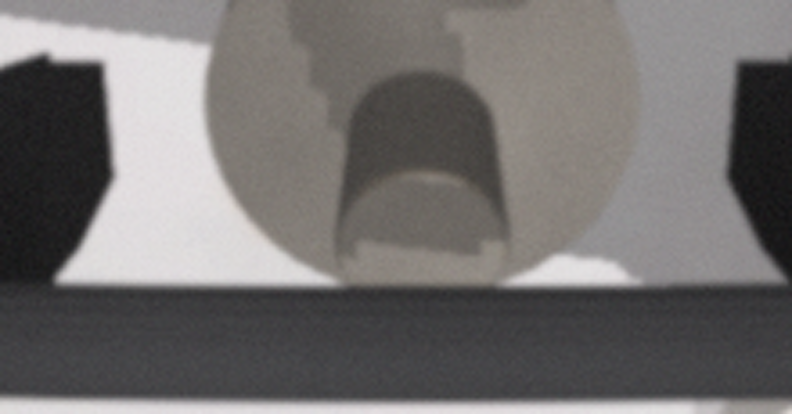

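Emit:
{"fn": "carry_out", "kwargs": {"plan": [[[0,0,0,0,0,0,100],[0,0,0,0,0,0,100],[0,0,0,0,0,0,100],[0,0,0,0,0,0,100],[0,0,0,0,0.004,0,100],[0,0,0,0.003,0,0,100],[0,0,0,0.003,0,0,100],[0,0,0,0.003,0,0,100],[0,0,0,0,0,0,100]]]}}

```text
clock: 7.15
position: [425.3, 203.3, 30.6]
tcp_rot: [[-0.001, -0.147, 0.989], [-0.0, 0.989, 0.147], [-1.0, -0.0, -0.001]]
ft_force: [-0.6, 0.6, 0.7]
gripper_width: 87.9
```

```bash
python3 snap.py i wrist scene;  python3 -c "
from h import *
c=load('i_scene'); show(c['pixels'],(150,190,290,310),5.5,'is')"
```

```text
7.25 [425.5 203.3  31. ] [[-0.0, -0.147, 0.989], [-0.0, 0.989, 0.147], [-1.0, -0.0, -0.0]] [-0.7 -0.3  0.3] [ 0.19  0.48  1.77 -0.    0.89  0.05] 88.61470060069372
```

View pics/is.png

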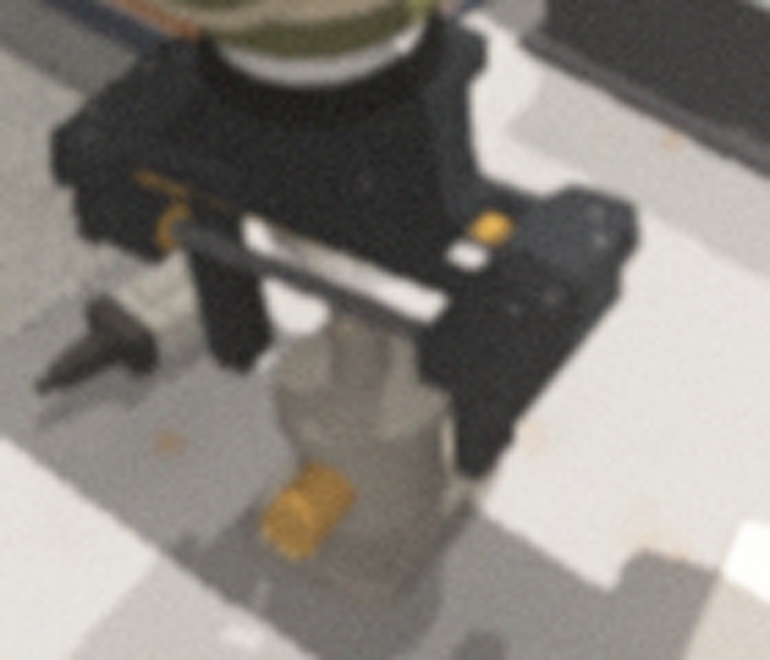

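View pics/i_wrist.png

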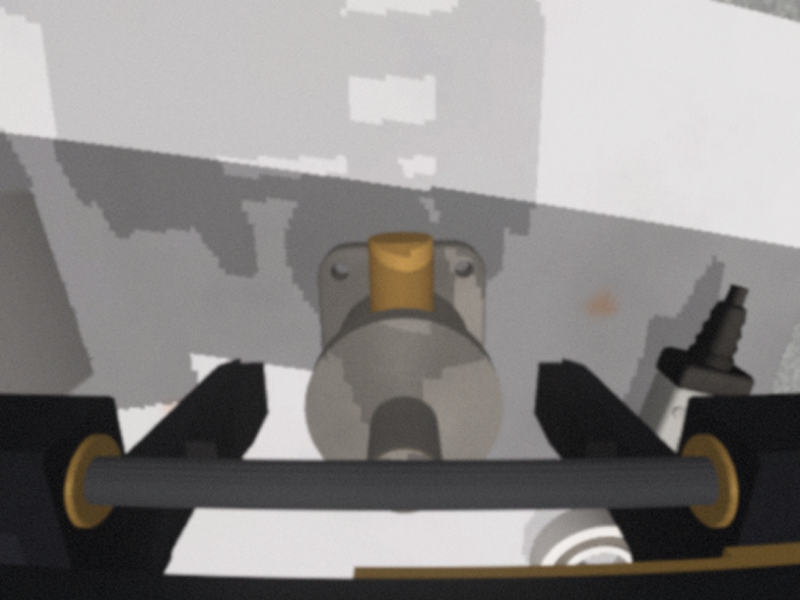

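```bash
python3 - <<'E'
from h import *
from rig import ctrl
s=ctrl.get_state(); p,R=s["position"],s["tcp_rot"]
c=load("i_scene");k=np.array([.36,1.14,-1.2])
g=lambda q:((project(c,q+k)[0]-[150,190]+.5)*5.5-.5).round(0)
for x in (0,-10,-19): print(x,[g(p+R@np.array([x,y,z])) for y,z in [(-9,44),(9,44),(-9,-44),(9,-44),(-9,-61),(9,-61)]])
for x in (-64,-80): print(x,[g(p+R@np.array([x,y,z])) for y,z in [(37,-94),(37,94),(-37,-94),(-37,94)]])
E
```

```text
0 [array([276., 387.]), array([245., 418.]), array([478., 478.]), array([450., 513.]), array([520., 497.]), array([492., 533.])]
-10 [array([273., 367.]), array([242., 399.]), array([477., 459.]), array([448., 494.]), array([519., 477.]), array([491., 513.])]
-19 [array([270., 349.]), array([239., 381.]), array([476., 441.]), array([447., 476.]), array([518., 460.]), array([490., 495.])]
-64 [array([526., 499.]), array([ 59., 287.]), array([644., 348.]), array([195., 166.])]
-80 [array([524., 463.]), array([ 51., 253.]), array([644., 313.]), array([190., 132.])]
```

Emit:
{"fn": "carry_out", "kwargs": {"plan": [[[0,0,0,0.003,0,0,100],[0,0,0,0.003,0,0,100],[0,0,0,0.003,0,0,100],[0,0,0,0.002,0,0,100],[0,0,0,0,0,0,50],[0,0,0,0,0,0,50],[0,0,0,0,0,0,50],[0,0,0,0,0,0,50],[0,0,0,0,0,0,50],[0,0,0,0,0,0,50]]], "newtons": 20}}

```text
clock: 8.25
position: [426.1, 203.5, 20.3]
tcp_rot: [[0.001, -0.147, 0.989], [0.0, 0.989, 0.147], [-1.0, 0.0, 0.001]]
ft_force: [2.9, 0.3, -0.0]
gripper_width: 58.8
```

```bash
python3 snap.py j wrist scene
```

```text
8.35 [426.1 203.5  20.4] [[0.001, -0.147, 0.989], [0.0, 0.989, 0.147], [-1.0, 0.0, 0.001]] [ 2.6  0.3 -0.3] [0.19 0.5  1.78 0.   0.86 0.05] 59.08313205148656
```

View pics/j_wrist.png

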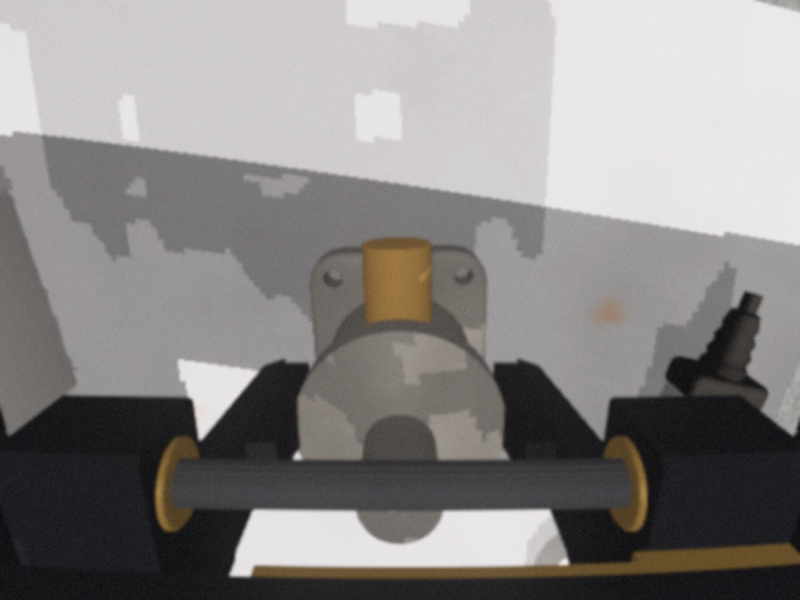

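Emit:
{"fn": "carry_out", "kwargs": {"plan": [[[0,0,0,0,0,0,45],[0,0,0,0,0,0,45],[0,0,0,-0.005,0,0,45],[0,0,0,-0.01,0,0,45],[0,0,0,-0.015,0,0,45],[0,0,0,-0.02,0,0,45],[0,0,0,0,0,0,45],[0,0,0,0,0,0,45]]], "newtons": 35}}

```text
clock: 9.15
position: [424.8, 203.3, 69.9]
tcp_rot: [[-0.001, -0.148, 0.989], [-0.0, 0.989, 0.148], [-1.0, -0.0, -0.001]]
ft_force: [-0.1, -0.6, -7.4]
gripper_width: 58.6
```

```bash
python3 snap.py k wrist scene;  python3 -c "
from h import *
c=load('k_scene'); show(c['pixels'],(130,170,290,300),4.8,'ks')"
```

```text
9.25 [424.7 203.2  69.3] [[-0.002, -0.147, 0.989], [-0.0, 0.989, 0.147], [-1.0, -0.0, -0.002]] [ 0.1  0.6 -7. ] [0.19 0.42 1.73 0.   0.99 0.05] 58.142823463816235
```

View pics/ks.png

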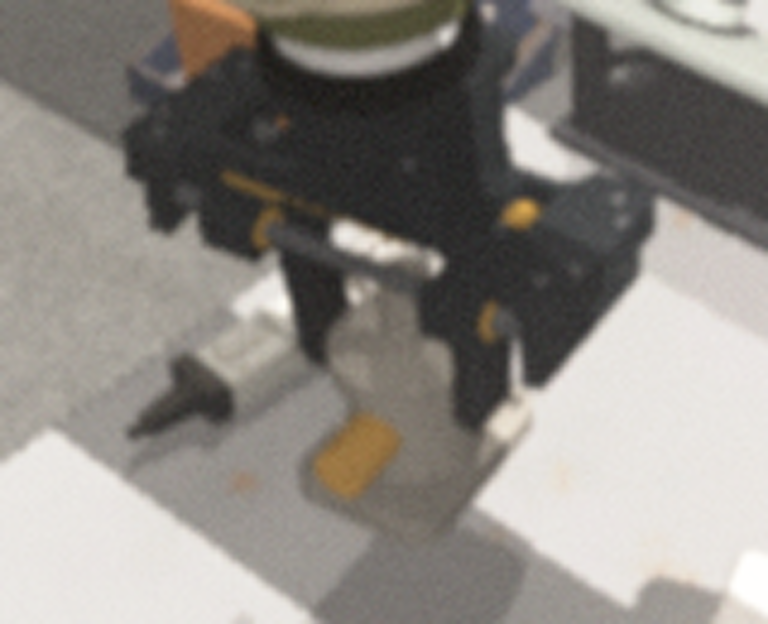

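View pics/k_wrist.png

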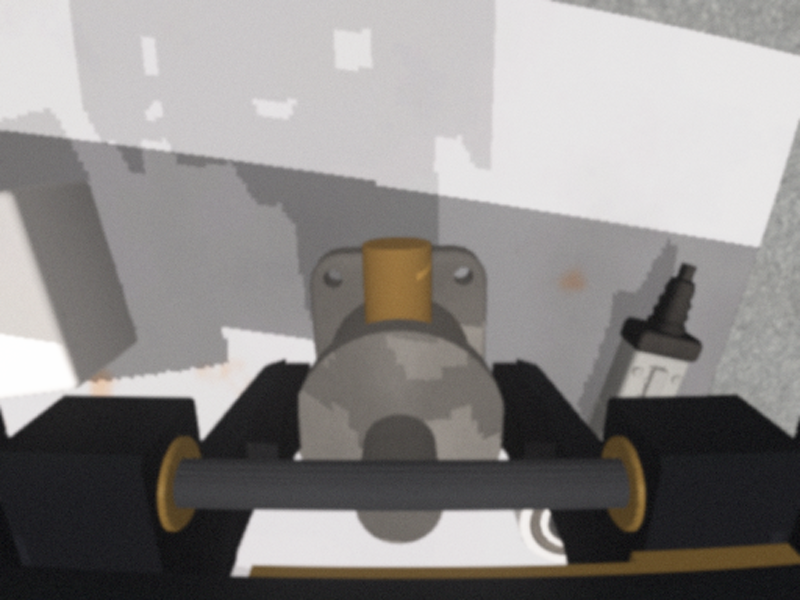

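```bash
python3 - <<'E'
from h import *
c=load("k_wrist"); 
Rc=np.array([[0,-.291,.957],[0,-.957,-.291],[1,0,0]]);tc=np.array([-167.3,75.8,.5])
def rt(uv):
    d=(np.array(uv)/1.5625-[c["cx"],c["cy"]])/[c["fx"],c["fy"]]; s=d.copy()
    for _ in range(20): s=d/(1+c["k1"]*(s@s))
    return Rc@np.r_[s,1]
for n,uv,x in [("foot edge h12 (39)",(399,248),8.4),("hole",(333,278),8.4),("hole",(464,273),8.4),("footL",(313,300),8.4),("footR",(487,300),8.4),("outlet end top h45 (46)",(397,241),-24.6),("stub top far side h96",(400,543),-75.6),("stub L",(356,505),-75.6),("stub R",(443,505),-75.6)]:
    v=rt(uv); print(n,(tc+v*(x-tc[0])/v[0]).round(1))
E
```

```text
foot edge h12 (39) [ 8.4 40.8 -0.1]
hole [  8.4  29.7 -24.1]
hole [ 8.4 31.6 23.5]
footL [  8.4  21.3 -31.9]
footR [ 8.4 21.3 32.4]
outlet end top h45 (46) [-24.6  49.4  -0.5]
stub top far side h96 [-75.6 -11.4   0.4]
stub L [-75.6  -0.6  -9.5]
stub R [-75.6  -0.6  10. ]
```

```bash
cat > tgt.py <<'E'
from h import *
N=np.array([450.5,-96.7,65.]);PR=plateR(-0.037);U=np.array([20.4,2.8,0.])
RT=np.stack([-PR[:,2],PR[:,0],-PR[:,1]],1)@Ro.from_rotvec([.02,0,0]).as_matrix()
def tcp(x,y,h): return N+PR@np.array([x,y,h])-RT@U
def und(p,R): return PR.T@(p+R@U-N)
E
python3 - <<'E'
from tgt import *; from rig import ctrl
s=ctrl.get_state(); p,R=s["position"],s["tcp_rot"]
a=np.array([427,140,210.]); plan(p,R,a,R,5,45)
print(tcp(4,-.5,90)); plan(a,R,tcp(4,-.5,90),RT,10,45)
plan(tcp(4,-.5,90),RT,tcp(4,-.5,25),RT,4,45)
print(RT.round(3).tolist())
E
```

```text
[[[0,0,0,-0.028,-0.013,-0.001,45],[0,0,0,-0.028,-0.012,-0.002,45],[0,0,0,-0.028,-0.013,-0.001,45],[0,0,0,-0.028,-0.012,-0.002,45],[0,0,0,-0.029,-0.013,-0.001,45]]]
end [427.3 139.9 210.3] 
 [[-0.002 -0.147  0.989]
 [-0.     0.989  0.147]
 [-1.    -0.    -0.002]]
[ 448.94022652 -150.83964046  161.20948457]
[[[0.02,-0.005,0.052,0.005,-0.029,-0.002,45],[0.02,-0.005,0.052,0.003,-0.029,-0.002,45],[0.02,-0.005,0.052,0.002,-0.03,-0.001,45],[0.02,-0.005,0.052,0,-0.03,-0,45],[0.02,-0.005,0.052,-0.001,-0.029,0,45],[0.02,-0.005,0.052,-0.003,-0.029,0.001,45],[0.02,-0.005,0.052,-0.004,-0.029,0.001,45],[0.02,-0.005,0.052,-0.006,-0.029,0.002,45],[0.02,-0.005,0.052,-0.007,-0.029,0.003,45],[0.02,-0.005,0.052,-0.009,-0.028,0.003,45]]]
end [ 448.6 -150.7  161.4] 
 [[ 0.023  0.051  0.998]
 [ 0.497  0.866 -0.056]
 [-0.867  0.498 -0.005]]
[[[0,0,0,0.016,-0,-0,45],[0,0,0,0.016,0,-0,45],[0,0,0,0.016,0,-0,45],[0,0,0,0.017,0,-0,45]]]
end [ 450.1 -118.4  104.9] 
 [[ 0.018  0.052  0.998]
 [ 0.5    0.865 -0.054]
 [-0.866  0.5   -0.01 ]]
[[0.018, 0.052, 0.998], [0.5, 0.865, -0.054], [-0.866, 0.5, -0.01]]
```

```bash
python3 - <<'E'
from h import *
S=load("a_scene");T=load("a_top")
b=atz(S,(326.5,179),0);print(b)
for z in (40,60,80,100,120,140): print(z,project(S,[b[0],b[1],z]).round(1), atz(T,(349,222),z).round(0))
E
```

```text
[ 438.01000045 -243.8766428     0.        ]
40 [[327.9 166.6]] [ 437. -237.   40.]
60 [[328.7 160.2]] [ 436. -231.   60.]
80 [[329.4 153.6]] [ 434. -226.   80.]
100 [[330.2 146.9]] [ 433. -221.  100.]
120 [[331. 140.]] [ 432. -216.  120.]
140 [[331.8 132.9]] [ 431. -210.  140.]
```

Emit:
{"fn": "carry_out", "kwargs": {"plan": [[[0,0,0,-0.028,-0.013,-0.001,45],[0,0,0,-0.028,-0.012,-0.002,45],[0,0,0,-0.028,-0.013,-0.001,45],[0,0,0,-0.028,-0.012,-0.002,45],[0,0,0,-0.029,-0.013,-0.001,45],[0.02,-0.005,0.052,0.005,-0.029,-0.002,45],[0.02,-0.005,0.052,0.003,-0.029,-0.002,45],[0.02,-0.005,0.052,0.002,-0.03,-0.001,45],[0.02,-0.005,0.052,0,-0.03,0,45],[0.02,-0.005,0.052,-0.001,-0.029,0,45],[0.02,-0.005,0.052,-0.003,-0.029,0.001,45],[0.02,-0.005,0.052,-0.004,-0.029,0.001,45],[0.02,-0.005,0.052,-0.006,-0.029,0.002,45],[0.02,-0.005,0.052,-0.007,-0.029,0.003,45],[0.02,-0.005,0.052,-0.009,-0.028,0.003,45],[0,0,0,0,0,0,45],[0,0,0,0,0,0,45]]]}}

```text
clock: 10.95
position: [449.2, -151.1, 161.2]
tcp_rot: [[0.024, 0.052, 0.998], [0.498, 0.865, -0.057], [-0.867, 0.499, -0.005]]
ft_force: [-0.2, 0.6, -5.7]
gripper_width: 58.5
```

```bash
python3 snap.py l wrist scene top; python3 - <<'E'
from tgt import *; from rig import ctrl
s=ctrl.get_state(); p,R=s["position"],s["tcp_rot"]; print(und(p,R), Ro.from_matrix(R.T@RT).as_rotvec())
plan(p,R,tcp(4,-.5,25),RT,5,45)
E
```

```text
11.1 [ 449.4 -149.7  162.4] [[0.024, 0.049, 0.999], [0.497, 0.866, -0.055], [-0.867, 0.498, -0.004]] [-0.   0.3 -7.1] [-0.8   0.43  1.51  0.37  1.58 -0.81] 58.17786819771836
[ 5.548023   -1.05005894 90.39229762] [0.00292444 0.00565253 0.00222273]
[[[0.001,0.001,0,0.013,-0,-0,45],[0.001,0.001,0,0.013,-0,-0,45],[0.001,0.001,0,0.013,-0,-0,45],[0.001,0.001,0,0.013,-0.001,-0,45],[0.001,0.001,0,0.013,-0,-0.001,45]]]
end [ 449.8 -118.1  105.5] 
 [[ 0.019  0.054  0.998]
 [ 0.498  0.866 -0.056]
 [-0.867  0.498 -0.01 ]]
```

View pics/l_wrist.png

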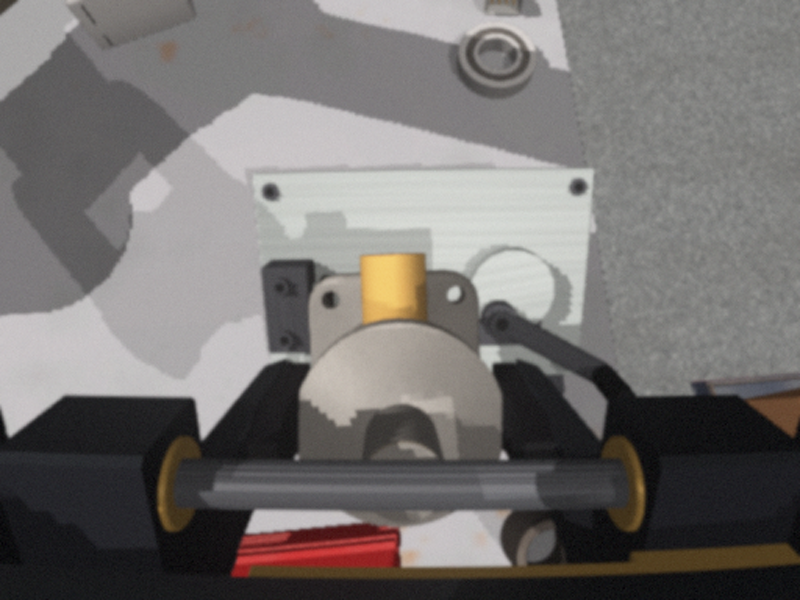

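View pics/l_scene.png

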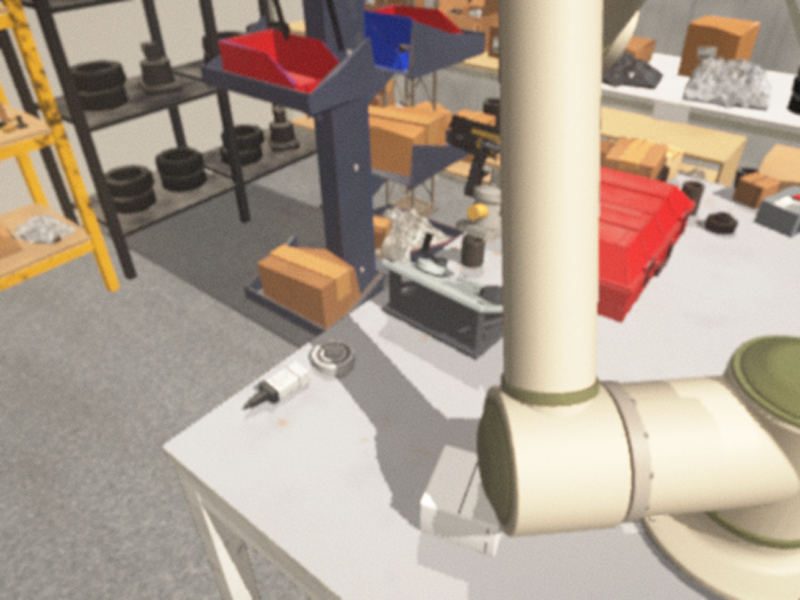

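```bash
python3 - <<'E'
from tgt import *
c=load("l_wrist"); f=np.load("fit.npy")
show(c["pixels"],(160,95,390,260),3.4,"l1")
g=lambda q:(project(c,N+PR@np.array(q,float))[0]*1.5625).round(0)
print("h1",g([52.9,-101,0]),"obs 578,187; h2",g([53,69.1,0]),"obs 271,191")
print("pivot18",g([-15,-55,22]),"obs 500,322?"); a=np.radians(-130)+.163+np.pi/2
print("cam",g([-15+16*np.cos(a),-55+16*np.sin(a),15]),"obs 512,287")
print("house",g([16.8,48,22]),g([-30.5,48,22]),"obs 313,262 ; 308,350")
E
```

```text
h1 [577. 186.] obs 578,187; h2 [269. 191.] obs 271,191
pivot18 [498. 316.] obs 500,322?
cam [511. 288.] obs 512,287
house [305. 264.] [311. 347.] obs 313,262 ; 308,350
```

View pics/l1.png

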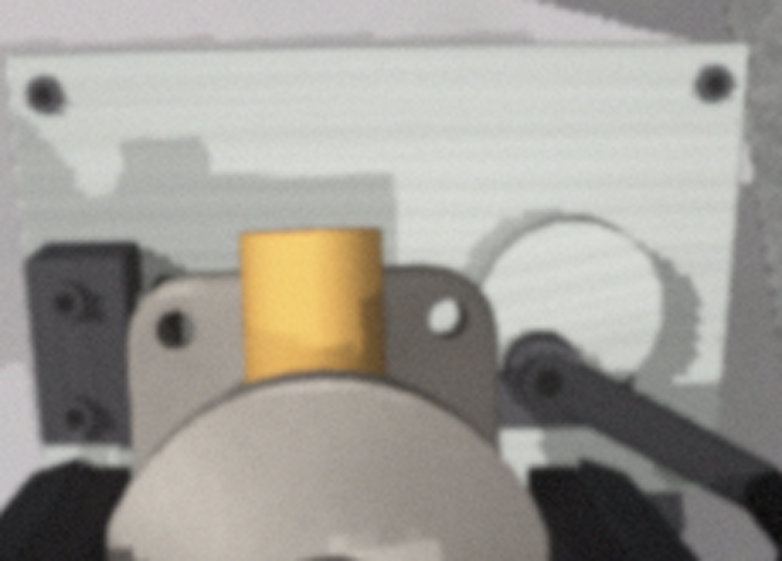

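Emit:
{"fn": "carry_out", "kwargs": {"plan": [[[0.001,0.001,0,0.013,0,0,45],[0.001,0.001,0,0.013,0,0,45],[0.001,0.001,0,0.013,0,0,45],[0.001,0.001,0,0.013,-0.001,0,45],[0.001,0.001,0,0.013,0,-0.001,45],[0,0,0,0.01,0,0,45],[0,0,0,0.005,0,0,45],[0,0,0,0,0,0,45],[0,0,0,0,0,0,45]]]}}

```text
clock: 12.0
position: [450.6, -111.8, 92.9]
tcp_rot: [[0.021, 0.054, 0.998], [0.497, 0.866, -0.057], [-0.867, 0.498, -0.009]]
ft_force: [0.6, 0.2, -7.1]
gripper_width: 58.4
```

```bash
python3 snap.py m wrist; python3 - <<'E'
from tgt import *; from rig import ctrl
s=ctrl.get_state(); p,R=s["position"],s["tcp_rot"]; print(und(p,R), Ro.from_matrix(R.T@RT).as_rotvec(), R.T@s["ft_force"])
c=load("m_wrist"); show(c["pixels"],(160,95,390,260),3.4,"m1")
E
```

```text
12.05 [ 450.6 -111.9   93. ] [[0.021, 0.055, 0.998], [0.497, 0.866, -0.058], [-0.867, 0.498, -0.009]] [-0.7  1.  -6.6] [-0.74  0.49  1.64  0.4   1.38 -0.83] 58.27713578151353
[ 3.575087   -0.78580718 11.41358704] [-0.0024584   0.00238504  0.00269236] [ 6.22469826 -2.50593477 -0.69281716]
```

View pics/m1.png

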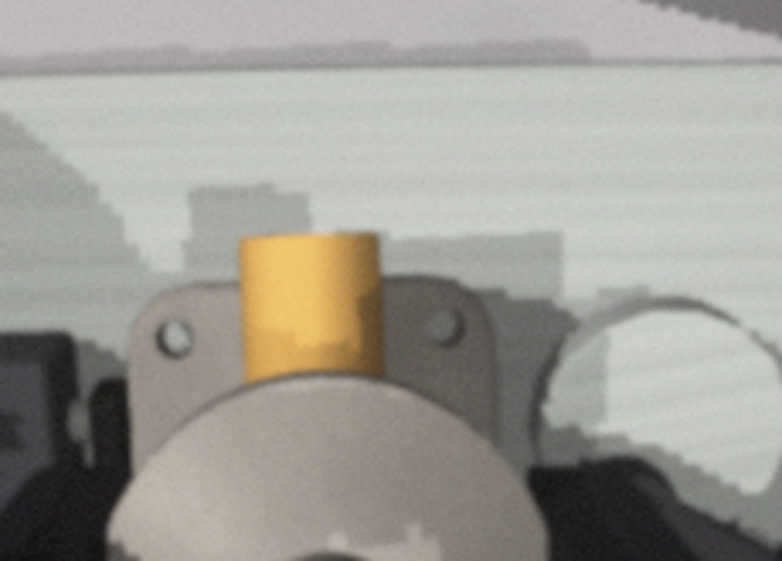

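Emit:
{"fn": "carry_out", "kwargs": {"plan": [[[0,0,0,0.002,0.003,0.0035,45],[0,0,0,0.003,0,0,45],[0,0,0,0.002,0,0,45],[0,0,0,0.002,0,0,45],[0,0,0,0,0,0,45]]]}}

```text
clock: 12.55
position: [454.6, -109.5, 87.3]
tcp_rot: [[0.022, 0.054, 0.998], [0.489, 0.87, -0.058], [-0.872, 0.49, -0.007]]
ft_force: [-12.4, -24.6, 10.9]
gripper_width: 58.1
```

```bash
cat > st.py <<'E'
from tgt import *; from rig import ctrl
F=[]
s=ctrl.get_state(); p,R=s["position"],s["tcp_rot"]; print(s["clock"],und(p,R).round(1), Ro.from_matrix(R.T@RT).as_rotvec().round(4), "F tool",(R.T@s["ft_force"]).round(1),"M tool",(R.T@s["moment"]).round(2),s["gripper_width"])
E
python3 st.py
```

```text
12.55 [ 2.8 -4.7  5.2] [-0.0018  0.0043  0.0119] F tool [-21.8 -16.8 -11. ] M tool [-0.14  1.77 -2.83] 58.08849576392906
```

```bash
python3 snap.py n wrist top scene; python3 - <<'E'
from h import *
c=load("n_wrist"); show(c["pixels"],(140,95,390,280),3.1,"n1")
c=load("n_top"); show(c["pixels"],(225,130,385,270),4.5,"n2")
E
```

```text
12.7 [ 454.6 -109.4   87.4] [[0.022, 0.054, 0.998], [0.489, 0.87, -0.058], [-0.872, 0.49, -0.007]] [-12.6 -25.1  11.6] [-0.73  0.5   1.64  0.4   1.36 -0.83] 58.15089534805523
```

View pics/n1.png

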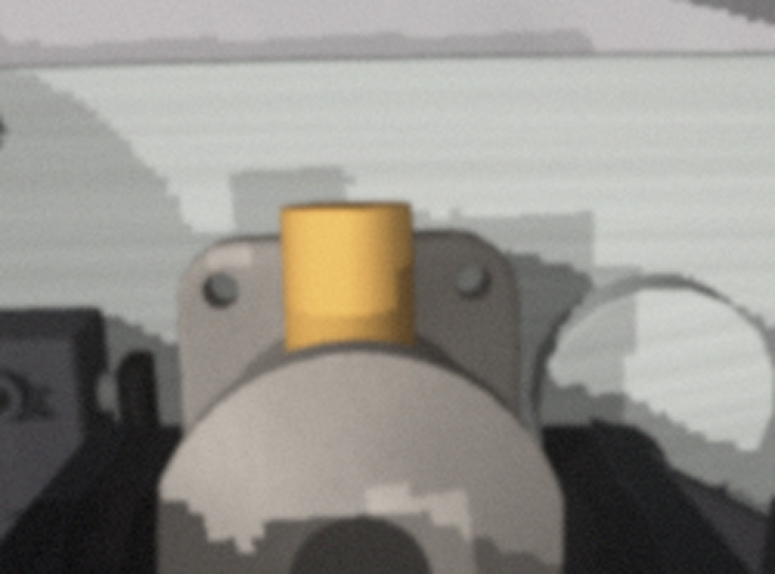

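View pics/n2.png

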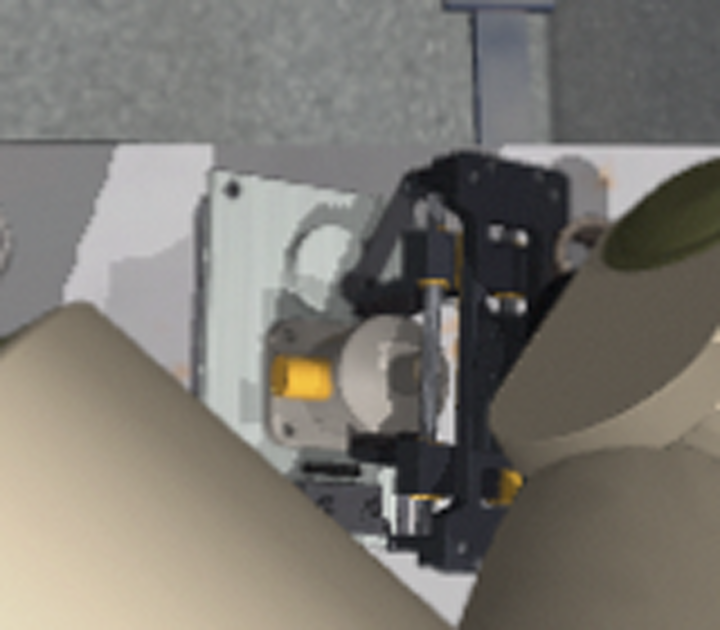

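View pics/n_scene.png

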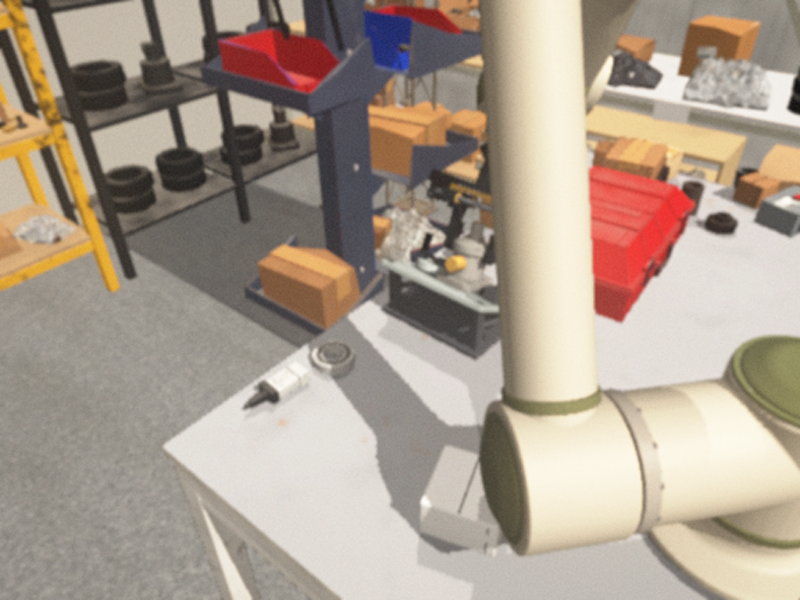

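```bash
python3 - <<'E'
from h import *
from scipy.optimize import least_squares
c=load("m_wrist")
Rc=np.array([[0,-.291,.957],[0,-.957,-.291],[1,0,0]]);tc=np.array([-167.3,75.8,.5])
def pj(P):
    q=(np.asarray(P)-tc)@Rc; s=q[:2]/q[2]; s=s*(1+c["k1"]*(s@s)); return s*[c["fx"],c["fy"]]+[c["cx"],c["cy"]]
# pump pts (u=-y pump dir [tool y], v tool z, w height)
pts=dict(h1=(30.2,-24,12),h2=(30.2,24,12),edge=(39,0,12),L=(18,-33,12),Rr=(18,33,12),out=(46,0,45))
def obs(o,f,P): return {k:np.array([o[0]+(x+.5)/f-.5,o[1]+(y+.5)/f-.5]) for k,(x,y) in P.items()}
m=obs((160,95),3.4,dict(h1=(174,339),h2=(445,327),edge=(310,280),L=(130,400),Rr=(497,400),out=(310,235)))
n=obs((140,95),3.1,dict(h1=(220,290),h2=(473,281),edge=(347,234),L=(179,370),Rr=(521,370),out=(347,205)))
def mod(p,k):
    # p: dx,dy,dz offset of underside centre, tilt about z, yaw about x
    u,v,w=pts[k]; R=Ro.from_euler("zx",[p[3],p[4]]).as_matrix()
    # rotate about grasp centre height 58
    q=R@np.array([-(w-58),u,v])+np.array([p[0]-58,p[1],p[2]]); return pj(q)
for name,o in (("m",m),("n",n)):
    def res(p):
        r=[]
        for k in pts:
            d=mod(p,k)-o[k]
            if k in("L","Rr"): d=d[:1]
            r.extend(np.atleast_1d(d) if k not in("edge","out") else d[1:])
        return np.array(r)
    r=least_squares(res,[20.4,2.8,0,0,0]); print(name,r.x.round(3),r.fun.round(1))
E
```

```text
m [22.732  0.893 -2.111 -0.254 -0.048] [ 0.3 -0.3 -0.2 -0.4  0.7 -0.4  0.2  0. ]
n [20.588  1.763 -1.545 -0.176 -0.039] [ 0.3 -0.5 -0.  -0.6  1.1 -0.4  0.1  0. ]
```

```bash
cat > pfit.py <<'E'
from h import *
from scipy.optimize import least_squares
c=load("m_wrist")
Rc=np.array([[0,-.291,.957],[0,-.957,-.291],[1,0,0]]);tc=np.array([-167.3,75.8,.5])
def pj(P):
    q=(np.asarray(P)-tc)@Rc; s=q[:2]/q[2]; s=s*(1+c["k1"]*(s@s)); return s*[c["fx"],c["fy"]]+[c["cx"],c["cy"]]
pts=dict(h1=(29,-24,12),h2=(29,24,12),edge=(39,0,12),L=(18,-33,12),Rr=(18,33,12),out=(46,0,45))
def obs(o,f,P): return {k:np.array([o[0]+(x+.5)/f-.5,o[1]+(y+.5)/f-.5]) for k,(x,y) in P.items()}
def mod(p,k):
    u,v,w=pts[k]; R=Ro.from_euler("zx",[p[3],p[4]]).as_matrix()
    return pj(R@np.array([-(w-58),u,v])+np.array([p[0]-58,p[1],p[2]]))
def fit(o,fixx=None):
    def res(p):
        r=[]
        for k in o:
            d=mod(p,k)-o[k]
            if k in("L","Rr"): d=d[:1]
            if k in("edge","out"): d=d[1:]
            r.extend(d)
        if fixx is not None: r.append((p[0]-fixx)*1.)
        return np.array(r)
    r=least_squares(res,[20.4,2.8,0,0,0]); return r.x.round(3),r.fun.round(1)
if __name__=="__main__":
    K=obs((0,0),1.5625,dict(h1=(333,278),h2=(464,273),edge=(399,248),L=(313,300),Rr=(487,300),out=(397,241)))
    m=obs((160,95),3.4,dict(h1=(174,339),h2=(445,327),edge=(310,280),L=(130,400),Rr=(497,400),out=(310,235)))
    l=obs((160,95),3.4,dict(h1=(174,329),h2=(447,316),edge=(310,270),L=(128,400),Rr=(497,400),out=(310,230)))
    n=obs((140,95),3.1,dict(h1=(220,290),h2=(473,281),edge=(347,234),L=(179,370),Rr=(521,370),out=(347,205)))
    for a,fx in ((K,20.4),(l,20.4),(m,20.4),(n,None),(n,17)): print(*fit(a,fx))
E
python3 pfit.py
```

```text
[20.803  3.813  0.705 -0.054 -0.041] [ 0.3  0.  -0.2 -0.1  0.2 -0.9  0.8 -0.1  0.4]
[21.095  1.2   -1.922 -0.193 -0.049] [-0.4  0.5  0.   0.6 -0.8 -0.6  1.  -0.1  0.7]
[21.108  0.933 -2.02  -0.228 -0.05 ] [-0.1  0.6  0.3  0.3 -0.7 -1.   0.8 -0.1  0.7]
[21.499  1.308 -1.523 -0.153 -0.039] [ 0.4  0.2 -0.1  0.  -0.2 -0.3 -0.   0. ]
[18.065  2.115 -1.45  -0.152 -0.041] [-0.4  0.5  0.7  0.2 -0.3 -1.3  1.  -0.2  1.1]
```

```bash
cat > move2.py <<'E'
from tgt import *; from rig import ctrl
s=ctrl.get_state(); p,R=s["position"],s["tcp_rot"]
g=np.array([-38,1.5,-2.2])
print("G now",PR.T@(p+R@g-N))
Rn=RT@Ro.from_rotvec([.01,0,0]).as_matrix()@Ro.from_rotvec([0,0,.11]).as_matrix()
def T(x,y,h): return N+PR@np.array([x,y,h])-Rn@g
E
python3 - <<'E'
from move2 import *
plan(p,R,p-R[:,0]*10+R[:,1]*6,R,3,45)
plan(p-R[:,0]*10+R[:,1]*6,R,T(10,-2,72),Rn,4,45)
E
```

```text
G now [ 2.30008362 -2.22761704 63.62196648]
[[[0,0,0,-0.003,0.002,0,45],[0,0,0,-0.004,0.002,0,45],[0,0,0,-0.003,0.002,0,45]]]
end [ 454.7 -109.1   99. ] 
 [[ 0.022  0.054  0.998]
 [ 0.489  0.87  -0.058]
 [-0.872  0.49  -0.007]]
[[[0.002,0.001,0.03,0,0.002,-0,45],[0.002,0.001,0.03,0.001,0.001,-0,45],[0.002,0.001,0.03,0,0.002,-0,45],[0.002,0.001,0.03,0.001,0.001,-0.001,45]]]
end [ 454.1 -102.9  100.5] 
 [[ 0.025  0.059  0.998]
 [ 0.59   0.805 -0.063]
 [-0.807  0.591 -0.015]]
```

Emit:
{"fn": "carry_out", "kwargs": {"plan": [[[0,0,0,-0.004,0.001,0,45],[0,0,0,-0.005,0.001,0,45],[0,0,0,-0.004,0,0,40],[0.002,0.001,0.03,0,0.002,0,40],[0.002,0.001,0.03,0.001,0.001,0,40],[0.002,0.001,0.03,0,0.002,0,40],[0.002,0.001,0.03,0.001,0.001,0,40],[0,0,0,0,0,0,40],[0,0,0,0,0,0,40]]], "newtons": 60}}

```text
clock: 13.6
position: [454.4, -103.4, 99.8]
tcp_rot: [[0.023, 0.061, 0.998], [0.598, 0.799, -0.062], [-0.801, 0.598, -0.018]]
ft_force: [0.6, -0.5, -7.2]
gripper_width: 57.5
```

```bash
python3 snap.py o wrist; python3 st.py; python3 - <<'E'
from move2 import *
c=load("o_wrist"); show(c["pixels"],(140,85,390,270),3.1,"o1")
E
```

```text
13.65 [ 454.4 -103.3   99.9] [[0.023, 0.06, 0.998], [0.598, 0.799, -0.062], [-0.801, 0.598, -0.018]] [ 0.4  0.7 -6.5] [-0.76  0.52  1.62  0.47  1.47 -0.86] 57.564778897723826
13.65 [17.  -4.2 13.6] [-0.0109 -0.0023 -0.1179] F tool [ 5.7 -3.4  0.5] M tool [-0.05 -0.08 -0.97] 57.564778897723826
G now [ 8.92497472 -1.95190873 71.41571076]
```

View pics/o1.png

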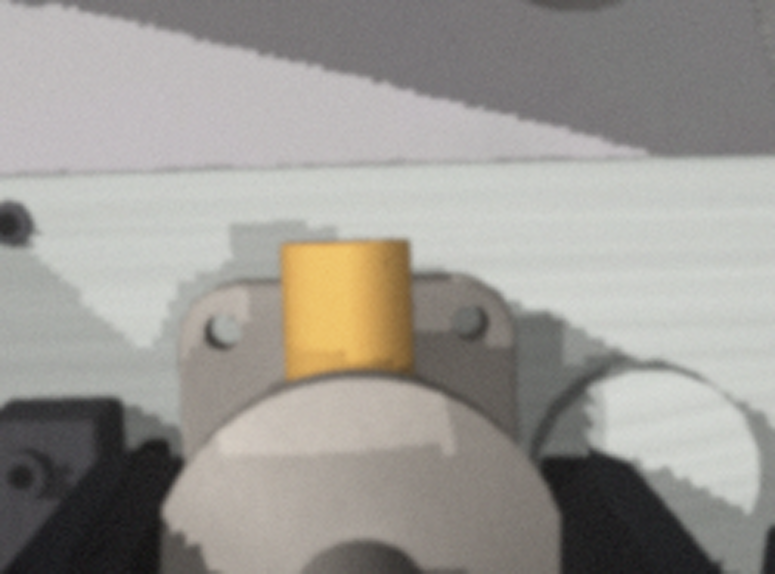

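```bash
python3 - <<'E'
from pfit import *
o=obs((140,85),3.1,dict(h1=(223,329),h2=(469,321),edge=(347,276),L=(182,400),Rr=(517,400),out=(347,241)))
print(fit(o,None),fit(o,18))
E
```

```text
(array([24.843,  0.275, -1.795, -0.193, -0.037]), array([ 0.3,  0.3,  0.1,  0.1, -0.5, -0.2, -0.2,  0. ])) (array([19.55 ,  1.501, -1.681, -0.19 , -0.039]), array([-0.9,  0.8,  1.2,  0.4, -0.6, -1.7,  1.4, -0.3,  1.6]))
```

```bash
python3 - <<'E'
from move2 import *
v=R.T@PR
print("plate axes in tool: up-slope",v[:,0].round(3)," y",v[:,1].round(3)," out",v[:,2].round(3))
E
```

```text
G now [ 8.92497472 -1.95190873 71.41571076]
plate axes in tool: up-slope [ 0.118  0.993 -0.031]  y [-0.001 -0.031 -1.   ]  out [-0.993  0.118 -0.003]
```

Emit:
{"fn": "carry_out", "kwargs": {"plan": [[[0,0,0,0.003,0,0,40],[0,0,0,0.003,-0.001,0,40],[0,0,0,0.003,0,0,40],[0,0,0,0.003,0,0,40],[0,0,0,0,0,0,40]]]}}

```text
clock: 14.15
position: [454.3, -99.6, 90.0]
tcp_rot: [[0.023, 0.06, 0.998], [0.593, 0.802, -0.062], [-0.805, 0.594, -0.017]]
ft_force: [-9.5, -16.6, 3.6]
gripper_width: 57.5
```

```bash
python3 st.py; python3 move2.py
```

```text
14.15 [15.2 -4.1  3. ] [-0.0103 -0.0019 -0.1123] F tool [-13.  -11.7  -8.5] M tool [-0.12  1.34 -2.09] 57.53284789502154
G now [ 7.41841001 -1.76462397 60.9351405 ]
```

Emit:
{"fn": "carry_out", "kwargs": {"plan": [[[0,0,0,0.001,-0.002,0,40],[0,0,0,0.001,-0.002,0,40],[0,0,0,0.001,-0.002,0,40],[0,0,0,0,-0.002,0,40],[0,0,0,0,0,0,40]]], "newtons": 30}}

```text
clock: 14.65
position: [453.4, -100.5, 86.1]
tcp_rot: [[0.022, 0.058, 0.998], [0.602, 0.797, -0.06], [-0.798, 0.602, -0.017]]
ft_force: [-14.6, -2.0, 32.0]
gripper_width: 58.5
```

```bash
python3 st.py; python3 move2.py; python3 snap.py q wrist;python3 - <<'E'
from move2 import *
c=load("q_wrist"); show(c["pixels"],(140,85,390,270),3.1,"q1")
E
```

```text
14.65 [12.6 -3.1  0.2] [-0.0087 -0.0028 -0.1224] F tool [-27.1  16.8 -15. ] M tool [-0.14  1.87  2.17] 58.458011339647506
G now [ 4.21177745 -0.86266742 58.0090873 ]
14.7 [ 453.4 -100.6   86.1] [[0.022, 0.058, 0.998], [0.601, 0.797, -0.06], [-0.799, 0.602, -0.017]] [-14.2  -2.5  33.1] [-0.76  0.54  1.64  0.47  1.44 -0.88] 58.767301919279234
G now [ 4.20507739 -0.87606036 58.01143273]
```

View pics/q1.png

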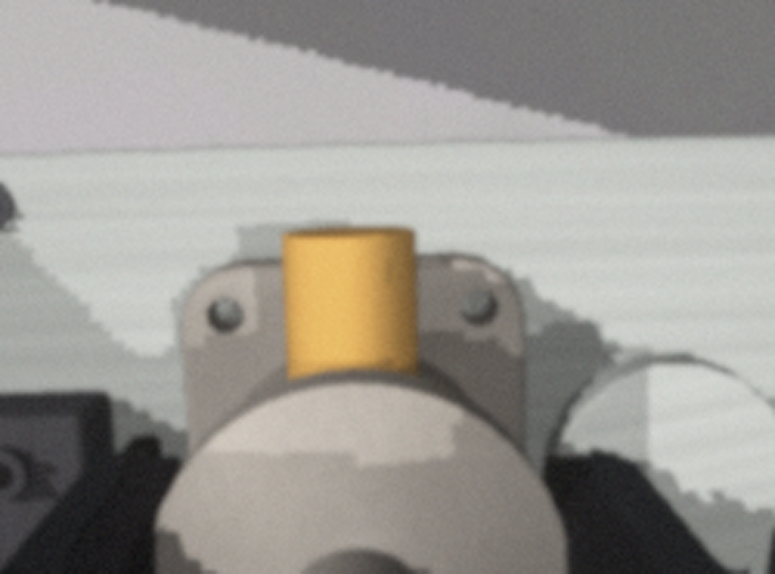

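Emit:
{"fn": "carry_out", "kwargs": {"plan": [[[0,0,0,-0.001,-0.001,0,40],[0,0,0,-0.001,-0.002,0,40],[0,0,0,0,-0.002,0,40],[0,0,0,0,0,0,40]]]}}

```text
clock: 15.1
position: [454.2, -105.1, 84.2]
tcp_rot: [[0.025, 0.058, 0.998], [0.602, 0.796, -0.061], [-0.798, 0.602, -0.015]]
ft_force: [-3.9, 5.7, 22.8]
gripper_width: 58.7
```

```bash
python3 st.py; python3 move2.py
```

```text
15.1 [ 7.7 -4.1  0.9] [-0.0088 -0.0006 -0.1232] F tool [-14.8  18.   -4.5] M tool [-0.02  0.37  2.29] 58.72414416055878
G now [-0.70751446 -1.76355898 58.68142584]
```

Emit:
{"fn": "carry_out", "kwargs": {"plan": [[[0,0,0,0,0,0,40],[0,0,0,-0.001,0,0,75],[0,0,0,0,0,0,100],[0,0,0,0,0,0,100],[0,0,0,0,0,0,100],[0,0,0,0,0,0,100]]], "newtons": 10}}

```text
clock: 15.7
position: [453.8, -107.3, 82.0]
tcp_rot: [[0.023, 0.06, 0.998], [0.598, 0.799, -0.062], [-0.801, 0.598, -0.018]]
ft_force: [-0.4, -0.4, -0.1]
gripper_width: 88.0
```

```bash
python3 st.py; python3 snap.py r wrist scene;python3 - <<'E'
from move2 import *
c=load("r_wrist"); show(c["pixels"],(100,85,390,290),2.75,"r1")
c=load("r_scene"); show(c["pixels"],(220,120,350,230),6,"r2")
E
```

```text
15.7 [ 4.6 -3.8  0. ] [-0.0109 -0.0022 -0.1182] F tool [-0.2 -0.4 -0.4] M tool [-0.02 -0.06 -0.27] 88.0112101498722
15.8 [ 453.8 -107.3   82. ] [[0.023, 0.06, 0.998], [0.598, 0.799, -0.062], [-0.801, 0.598, -0.018]] [-0.1 -0.4  1.1] [-0.77  0.55  1.63  0.47  1.43 -0.88] 87.98691212269587
G now [-3.51458856 -1.51606351 57.86140314]
```

View pics/r1.png

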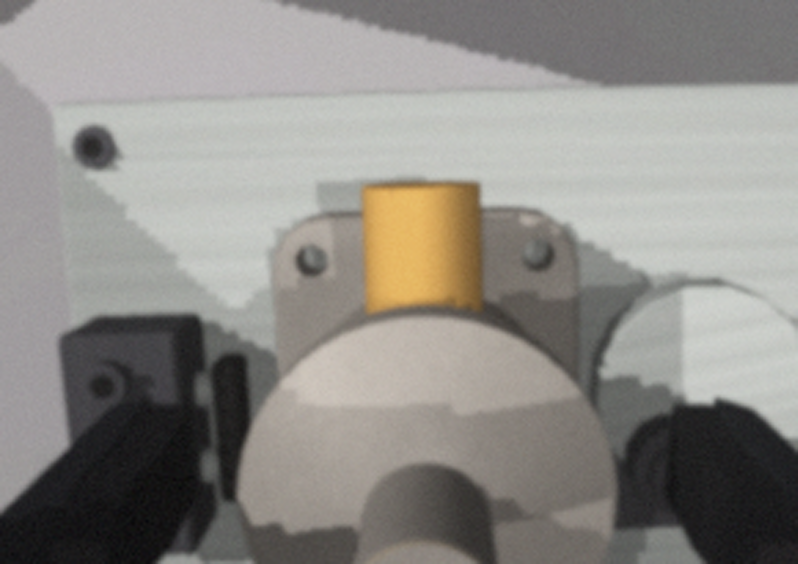

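View pics/r2.png

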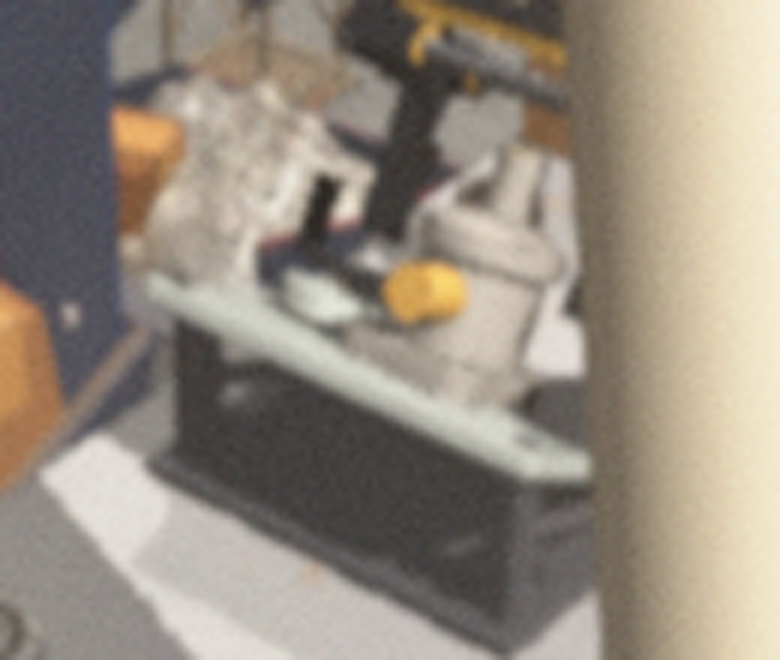

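```bash
cat > lev.py <<'E'
from tgt import *; from rig import ctrl
R0=np.stack([-PR[:,2],PR[:,0],-PR[:,1]],1)
def W(x,y,h): return N+PR@np.array([x,y,h],float)
def loc(p): return PR.T@(p-N)
PV=np.array([-15.,-55.1])
E
python3 - <<'E'
from lev import *
s=ctrl.get_state(); p,R=s["position"],s["tcp_rot"]
a=p-R[:,0]*100; plan(p,R,a,R,4,100); print(loc(a))
b=W(-80,-118,75); plan(a,R,b,R0,6,0)
plan(b,R0,W(-80,-118,9),R0,3,0)
E
```

```text
[[[0,0,0,-0.025,0,0,100],[0,0,0,-0.025,0,-0,100],[0,0,0,-0.025,0,-0,100],[0,0,0,-0.025,0,-0,100]]]
end [ 451.5 -167.1  162.1] 
 [[ 0.023  0.06   0.998]
 [ 0.598  0.799 -0.062]
 [-0.801  0.598 -0.018]]
[-12.38156675  -3.62503777 119.24559431]
[[[-0.005,-0,-0.02,0.006,-0.011,0.019,0],[-0.005,-0,-0.02,0.006,-0.012,0.019,0],[-0.005,-0,-0.02,0.007,-0.011,0.02,0],[-0.005,-0,-0.02,0.007,-0.011,0.019,0],[-0.005,-0,-0.02,0.007,-0.012,0.019,0],[-0.005,-0,-0.02,0.006,-0.011,0.02,0]]]
end [ 564.8 -207.7   90.6] 
 [[ 0.017  0.033  0.999]
 [ 0.498  0.866 -0.037]
 [-0.867  0.498 -0.001]]
[[[0,0,0,0.022,0,-0,0],[0,0,0,0.022,-0,-0,0],[0,0,0,0.022,-0,-0,0]]]
end [ 565.7 -174.8   32.8] 
 [[ 0.018  0.032  0.999]
 [ 0.5    0.865 -0.037]
 [-0.866  0.5    0.   ]]
```

Emit:
{"fn": "carry_out", "kwargs": {"plan": [[[0,0,0,-0.02,0,0,100],[0,0,0,-0.025,0,0,100],[0,0,0,-0.025,0,0,100],[0,0,0,-0.03,0,0,100],[0,0,0,0,0,0,0],[0,0,0,0,0,0,0]]]}}

```text
clock: 16.4
position: [451.4, -166.9, 161.8]
tcp_rot: [[0.023, 0.061, 0.998], [0.598, 0.799, -0.063], [-0.801, 0.598, -0.018]]
ft_force: [-0.0, 0.3, 0.2]
gripper_width: 74.1
```

```bash
python3 st.py; python3 snap.py s wrist;python3 - <<'E'
from move2 import *
c=load("s_wrist"); show(c["pixels"],(130,110,390,300),3,"s1")
E
```

```text
16.4 [-7.2 -3.6 98.9] [-0.0112 -0.002  -0.1182] F tool [-0.   0.3 -0. ] M tool [-0.04 -0.06 -0.26] 74.08723142177833
16.45 [ 451.2 -166.4  161.4] [[0.022, 0.061, 0.998], [0.599, 0.798, -0.062], [-0.8, 0.599, -0.019]] [-0.1 -0.6 -0.6] [-0.85  0.49  1.46  0.43  1.68 -0.84] 70.15619275633206
G now [-15.06390477  -1.11562744 156.19876953]
```

View pics/s1.png

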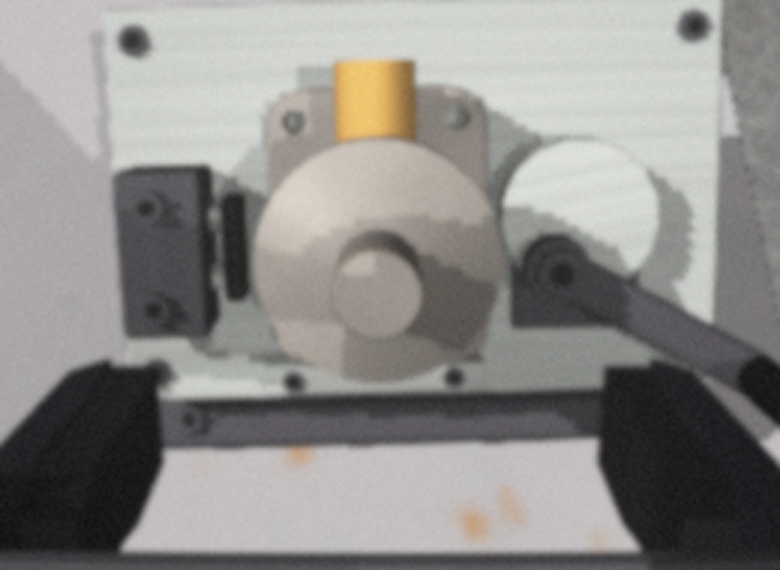

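```bash
python3 - <<'E'
from lev import *
c=load("s_wrist")
g=lambda q:((project(c,W(*q))[0]-[130,110]+.5)*3-.5).round(0)
for x in (36,39,42): print(x,g([x,-1,12]))
print("ledge",g([-46,35,9]),g([-46,-35,9]),"foot dn",g([-46,33,0]),"holes",g([52.9,-101,0]),g([53,69.1,0]),"pad",g([-10,38,12]),"piv",g([-15,-55,22]))
for th in (.1,.163,.22):
  a=np.radians(-130)+th; print(th,"knobtop",g([-15+70*np.cos(a),-55+70*np.sin(a),54]),"cam c",g([-15-16*np.sin(a),-55+16*np.cos(a),15]))
E
```

```text
36 [364.  90.]
39 [364.  80.]
42 [364.  69.]
ledge [258. 361.] [483. 354.] foot dn [267. 352.] holes [693.  24.] [132.  41.] pad [240. 249.] piv [555. 263.]
0.1 knobtop [790. 424.] cam c [582. 213.]
0.163 knobtop [799. 410.] cam c [579. 211.]
0.22 knobtop [807. 397.] cam c [576. 210.]
```

Emit:
{"fn": "carry_out", "kwargs": {"plan": [[[-0.005,0,-0.02,0.006,-0.011,0.019,0],[-0.005,0,-0.02,0.006,-0.012,0.019,0],[-0.005,0,-0.02,0.007,-0.011,0.02,0],[-0.005,0,-0.02,0.007,-0.011,0.019,0],[-0.005,0,-0.02,0.007,-0.012,0.019,0],[-0.005,0,-0.02,0.006,-0.011,0.02,0],[0,0,0,0,0,0,0],[0,0,0,0,0,0,0]]], "newtons": 20}}

```text
clock: 17.25
position: [564.2, -206.6, 89.8]
tcp_rot: [[0.015, 0.033, 0.999], [0.5, 0.865, -0.036], [-0.866, 0.5, -0.003]]
ft_force: [0.5, 0.6, -0.3]
gripper_width: 6.4
```

```bash
python3 snap.py t wrist top; python3 - <<'E'
from lev import *
s=ctrl.get_state(); p,R=s["position"],s["tcp_rot"]; print(loc(p),Ro.from_matrix(R.T@R0).as_rotvec())
c=load("t_top"); show(c["pixels"],(225,130,385,270),4.5,"t2")
E
```

```text
17.35 [ 564.1 -207.2   90.8] [[0.017, 0.033, 0.999], [0.499, 0.866, -0.037], [-0.867, 0.499, -0.002]] [0.  0.7 0.3] [-0.73  0.7   1.2   0.39  1.59 -0.76] 0.3986312392091173
[ -79.10543758 -117.61941475   75.47763319] [-0.00098533 -0.00166646  0.00115395]
```

View pics/t_wrist.png

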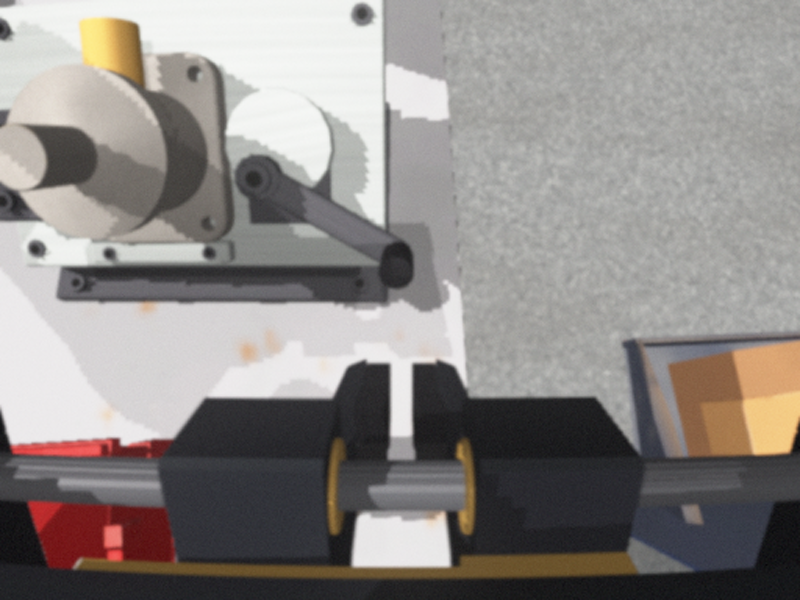

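View pics/t2.png

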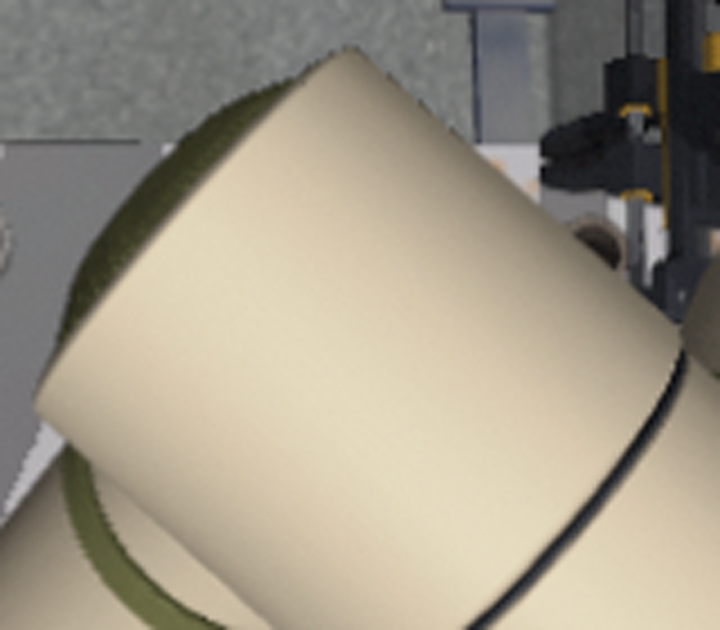

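Emit:
{"fn": "carry_out", "kwargs": {"plan": [[[0,0,0,0.022,0,0,0],[0,0,0,0.022,0,0,0],[0,0,0,0.02,0,0,0],[0,0,0,0,0,0,0]]]}}

```text
clock: 17.75
position: [564.5, -174.2, 34.1]
tcp_rot: [[0.014, 0.034, 0.999], [0.501, 0.865, -0.036], [-0.866, 0.501, -0.005]]
ft_force: [-0.9, -0.7, -0.4]
gripper_width: 0.5
```

```bash
python3 snap.py u wrist; python3 - <<'E'
from lev import *
s=ctrl.get_state(); p,R=s["position"],s["tcp_rot"]; print(loc(p),Ro.from_matrix(R.T@R0).as_rotvec(),R.T@s["ft_force"])
E
```

```text
17.8 [ 565.2 -175.4   35.3] [[0.016, 0.033, 0.999], [0.499, 0.866, -0.037], [-0.866, 0.499, -0.003]] [-0.  -0.6  0.2] [-0.69  0.75  1.3   0.41  1.45 -0.78] 0.6713207997382818
[ -79.27793735 -117.56908268   11.48728892] [-0.00114354 -0.00230246  0.00084302] [-0.48167218 -0.44067478 -0.01155071]
```

View pics/u_wrist.png

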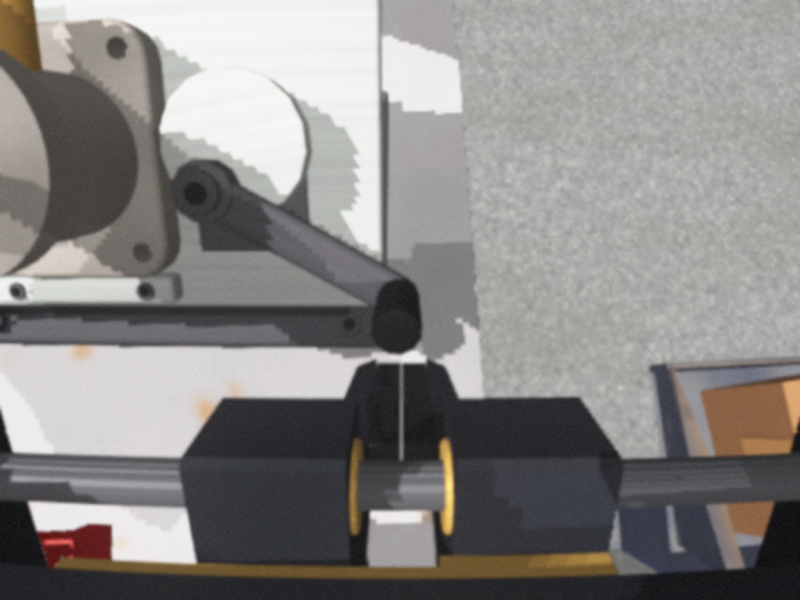

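Emit:
{"fn": "carry_out", "kwargs": {"plan": [[[0,0,0,0,0.006,0,0],[0,0,0,0,0.005,0,0],[0,0,0,0,0.005,0,0],[0,0,0,0,0.005,0,0],[0,0,0,0,0.005,0,0],[0,0,0,0,0.005,0,0],[0,0,0,0,0.005,0,0],[0,0,0,0,0.005,0,0],[0,0,0,0,0.005,0,0],[0,0,0,0,0.004,0,0],[0,0,0,0,0,0,0]]]}}

```text
clock: 18.9
position: [570.1, -134.4, 61.3]
tcp_rot: [[0.025, 0.032, 0.999], [0.493, 0.869, -0.04], [-0.869, 0.494, 0.006]]
ft_force: [9.3, -4.8, -0.9]
gripper_width: 0.5
```

```bash
cat > lv.py <<'E'
import sys
from lev import *
import subprocess
s=ctrl.get_state(); p,R=s["position"],s["tcp_rot"]; l=loc(p); kx=l[0]+16
phi=-np.degrees(np.arccos((kx-PV[0])/70)); th=phi+130
print(s["clock"],l.round(1),"F",(R.T@s["ft_force"]).round(1),"theta deg",th.round(1),"reach",24+16*np.cos(np.radians(130-th)))
E
python3 lv.py; python3 snap.py v wrist
```

```text
18.9 [ -30.6 -120.9   13.4] F [-1.3 -4.3  9.5] theta deg 40.3 reach 24.095920026987343
18.95 [ 570.  -134.3   61.3] [[0.024, 0.032, 0.999], [0.494, 0.869, -0.04], [-0.869, 0.494, 0.006]] [ 9.1 -5.2 -1.1] [-0.63  0.69  1.33  0.43  1.44 -0.72] 0.5226735879615266
```

View pics/v_wrist.png

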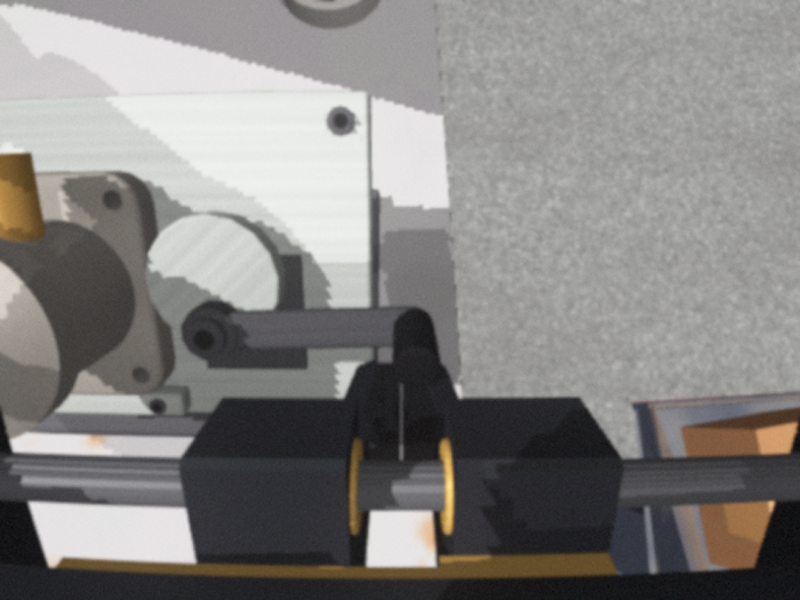

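Emit:
{"fn": "carry_out", "kwargs": {"plan": [[[0,0,0,0,0.005,0,0],[0,0,0,0,0.005,0,0],[0,0,0,0,0.004,-0.001,0],[0,0,0,0,0.004,-0.001,0],[0,0,0,0,0,0,0]]]}}

```text
clock: 19.45
position: [568.1, -118.5, 70.2]
tcp_rot: [[0.023, 0.032, 0.999], [0.494, 0.869, -0.039], [-0.869, 0.494, 0.004]]
ft_force: [6.1, -5.0, -1.2]
gripper_width: 0.6
```

```bash
python3 lv.py; python3 snap.py w wrist top scene; python3 - <<'E'
from h import *
c=load("w_top"); show(c["pixels"],(225,130,385,270),4.5,"w2")
E
```

```text
19.45 [ -12.5 -118.3   13.2] F [-1.2 -4.7  6.3] theta deg 55.3 reach 28.233172631226118
19.6 [ 568.1 -118.5   70.2] [[0.023, 0.032, 0.999], [0.494, 0.868, -0.039], [-0.869, 0.495, 0.004]] [ 5.3 -5.3  0.8] [-0.62  0.67  1.35  0.43  1.44 -0.71] 0.32425544675340506
```

View pics/w_wrist.png

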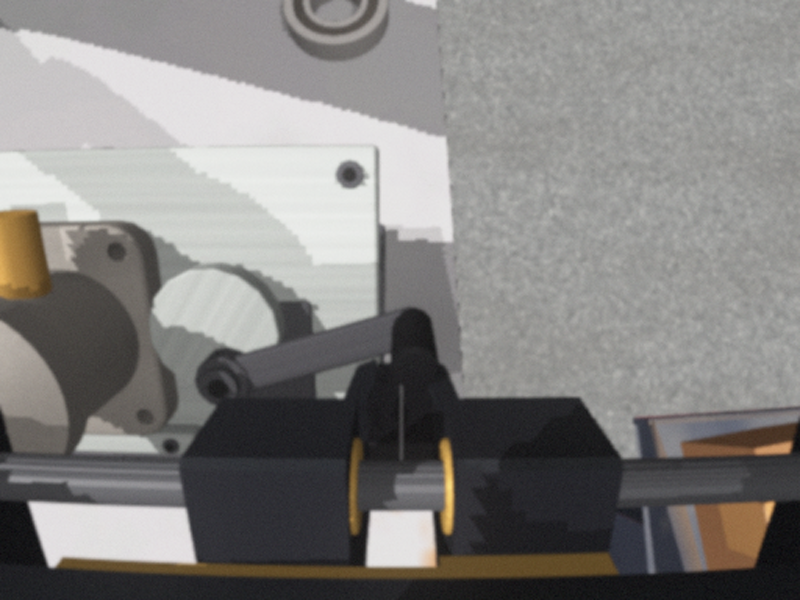

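View pics/w2.png

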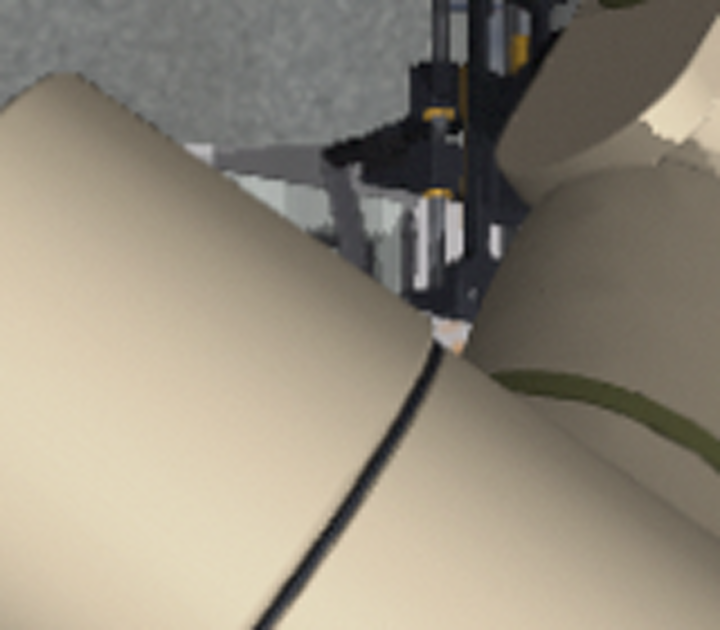

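Emit:
{"fn": "carry_out", "kwargs": {"plan": [[[0,0,0,0,0.003,0,0],[0,0,0,0,0.003,0,0],[0,0,0,0,0.002,0,0],[0,0,0,0,0,0,0]]]}}

```text
clock: 20.0
position: [566.8, -112.6, 73.4]
tcp_rot: [[0.02, 0.033, 0.999], [0.493, 0.869, -0.039], [-0.87, 0.493, 0.001]]
ft_force: [-2.2, -12.1, -2.7]
gripper_width: 0.4
```

```bash
python3 lv.py; python3 - <<'E'
from lev import *
s=ctrl.get_state(); p,R=s["position"],s["tcp_rot"]
l=loc(p); a=p-R[:,1]*15; b=a-R[:,0]*80
# view pose: like 's' pose: TCP over pump, high
v=W(-60,10,130); plan(p,R,a,R,1,0);plan(a,R,b,R,3,0);plan(b,R,v,R0,4,0)
E
```

```text
20.0 [  -5.8 -116.8   13.1] F [ -3.7 -11.9  -1.8] theta deg 61.1 reach 29.74915861519171
[[[0,0,0,-0,-0.015,-0,0]]]
end [ 566.3 -125.7   66.1] 
 [[ 0.02   0.033  0.999]
 [ 0.493  0.869 -0.039]
 [-0.87   0.493  0.001]]
[[[0,0,0,-0.027,0,0,0],[0,0,0,-0.026,0,0,0],[0,0,0,-0.027,-0,0,0]]]
end [ 564.7 -165.1  135.6] 
 [[ 0.02   0.033  0.999]
 [ 0.493  0.869 -0.039]
 [-0.87   0.493  0.001]]
[[[-0,0,0.002,-0.009,-0.01,-0.032,0],[-0,0,0.002,-0.009,-0.01,-0.032,0],[-0,0,0.002,-0.009,-0.01,-0.031,0],[-0,0,0.002,-0.01,-0.01,-0.032,0]]]
end [ 435.8 -213.2  147.9] 
 [[ 0.02   0.033  0.999]
 [ 0.5    0.865 -0.039]
 [-0.866  0.5    0.001]]
```

Emit:
{"fn": "carry_out", "kwargs": {"plan": [[[0,0,0,0,-0.015,0,0],[0,0,0,-0.027,0,0,0],[0,0,0,-0.026,0,0,0],[0,0,0,-0.027,0,0,0],[0,0,0.002,-0.009,-0.01,-0.032,0],[0,0,0.002,-0.009,-0.01,-0.032,0],[0,0,0.002,-0.009,-0.01,-0.031,0],[0,0,0.002,-0.01,-0.01,-0.032,0],[0,0,0,0,0,0,0],[0,0,0,0,0,0,0]]]}}

```text
clock: 21.0
position: [435.7, -211.7, 147.4]
tcp_rot: [[0.019, 0.034, 0.999], [0.505, 0.862, -0.039], [-0.863, 0.505, -0.001]]
ft_force: [0.4, 0.1, -0.7]
gripper_width: 0.7
```

```bash
python3 snap.py x wrist; python3 - <<'E'
from h import *
c=load("x_wrist"); show(c["pixels"],(110,90,390,290),2.8,"x1")
E
```

```text
21.05 [ 436.1 -211.3  147.2] [[0.018, 0.033, 0.999], [0.505, 0.862, -0.037], [-0.863, 0.505, -0.001]] [ 0.2  0.7 -0.7] [-0.89  0.49  1.45  0.34  1.62 -0.91] 0.6022276025194904
```

View pics/x1.png

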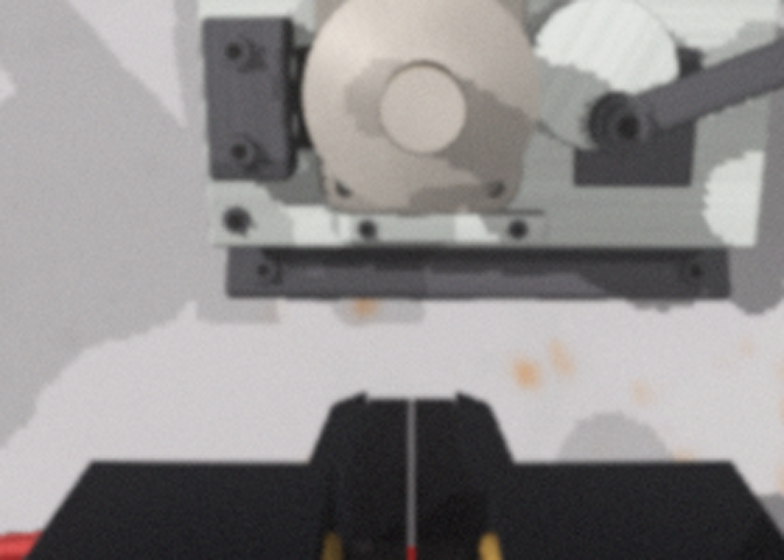

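Emit:
{"fn": "carry_out", "kwargs": {"plan": [[[0,0,0,0,0.025,-0.02,0],[0,0,0,0,0.025,-0.02,0],[0,0,0,0,0,0,0],[0,0,0,0,0,0,0]]]}}

```text
clock: 21.45
position: [398.1, -166.5, 172.5]
tcp_rot: [[0.018, 0.031, 0.999], [0.504, 0.863, -0.036], [-0.863, 0.505, -0.0]]
ft_force: [-0.0, 1.1, -0.7]
gripper_width: 0.1
```

```bash
python3 snap.py y wrist; python3 - <<'E'
from h import *
c=load("y_wrist"); show(c["pixels"],(170,110,370,260),4,"y1")
E
```

```text
21.5 [ 398.2 -166.8  172.2] [[0.018, 0.032, 0.999], [0.505, 0.863, -0.036], [-0.863, 0.505, -0.001]] [ 0.6  0.4 -0.1] [-0.9   0.37  1.57  0.34  1.61 -0.92] -0.04764682650307945
```

View pics/y1.png

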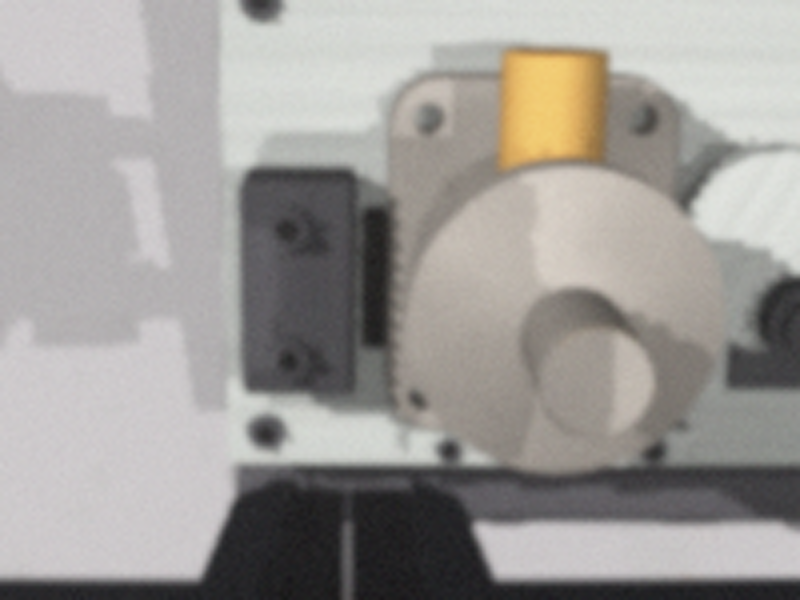

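```bash
python3 - <<'E'
from lev import *
c=load("y_wrist"); y=lambda a,b:np.array([170+(a+.5)/4-.5,110+(b+.5)/4-.5])
c2=load("s_wrist"); s=lambda a,b:np.array([130+(a+.5)/3-.5,110+(b+.5)/3-.5])
print("y: house",onplate(c,y(356,280),22,N,PR)[:2],"foot L",onplate(c,y(389,280),12,N,PR)[:2],"foot R",onplate(c,y(680,150),12,N,PR)[:2],"pad back",onplate(c,y(365,280),12,N,PR)[:2])
print("s: house",onplate(c2,s(210,250),22,N,PR)[:2],"pad face",onplate(c2,s(247,250),12,N,PR)[:2],"pad back",onplate(c2,s(224,250),12,N,PR)[:2],"foot",onplate(c2,s(267,150),12,N,PR)[:2],onplate(c2,s(487,150),12,N,PR)[:2])
E
```

```text
y: house [-7.1714285  47.01914024] foot L [-9.79896846 39.32676404] foot R [ 20.6006322  -25.98068529] pad back [-9.80513712 44.86601948]
s: house [-8.23144865 45.12072735] pad face [-10.40151395  35.84877325] pad back [-10.19172323  42.78230583] foot [19.39921644 28.29766602] [ 17.40997135 -36.54900492]
```

```bash
python3 - <<'E'
from lev import *
s=ctrl.get_state(); p,R=s["position"],s["tcp_rot"]; print(loc(p))
a=W(-25,-116,110);plan(p,R,a,R0,6,0); plan(a,R0,W(-25,-116,13),R0,4,0)
E
```

```text
[ -8.73844469  49.6999059  128.8682816 ]
[[[0,-0,-0.001,0.003,-0.003,0.028,0],[0,-0,-0.001,0.003,-0.003,0.028,0],[0,-0,-0.001,0.003,-0.003,0.027,0],[0,-0,-0.001,0.003,-0.002,0.028,0],[0,-0,-0.001,0.003,-0.003,0.027,0],[0,-0,-0.001,0.004,-0.002,0.028,0]]]
end [ 563.9 -177.1  147.6] 
 [[ 0.017  0.032  0.999]
 [ 0.499  0.866 -0.036]
 [-0.866  0.5   -0.001]]
[[[0,0,0,0.024,-0,0,0],[0,0,0,0.024,-0,0,0],[0,0,0,0.025,-0,0,0],[0,0,0,0.024,-0,0,0]]]
end [ 565.4 -129.1   63.8] 
 [[ 0.018  0.032  0.999]
 [ 0.5    0.865 -0.037]
 [-0.866  0.5    0.   ]]
```

Emit:
{"fn": "carry_out", "kwargs": {"plan": [[[0,0,-0.001,0.003,-0.003,0.028,0],[0,0,-0.001,0.003,-0.003,0.028,0],[0,0,-0.001,0.003,-0.003,0.027,0],[0,0,-0.001,0.003,-0.002,0.028,0],[0,0,-0.001,0.003,-0.003,0.027,0],[0,0,-0.001,0.004,-0.002,0.028,0],[0,0,0,0,0,0,0],[0,0,0,0.024,0,0,0],[0,0,0,0.024,0,0,0],[0,0,0,0.025,0,0,0],[0,0,0,0.022,0,0,0],[0,0,0,0,0,0,0]]]}}

```text
clock: 22.7
position: [563.6, -128.0, 63.1]
tcp_rot: [[0.013, 0.034, 0.999], [0.503, 0.864, -0.036], [-0.864, 0.503, -0.006]]
ft_force: [-0.7, 0.6, 0.2]
gripper_width: 0.4
```

```bash
python3 lv.py; python3 snap.py z wrist
```

```text
22.7 [ -24.4 -114.2   11.9] F [ 0.1  0.5 -0.8] theta deg 45.4 reach 25.4979496308661
22.75 [ 564.4 -129.2   64.6] [[0.015, 0.033, 0.999], [0.501, 0.865, -0.036], [-0.865, 0.501, -0.003]] [ 1.2 -0.4 -0.4] [-0.63  0.68  1.34  0.43  1.45 -0.72] 0.5719517211150588
```

View pics/z_wrist.png

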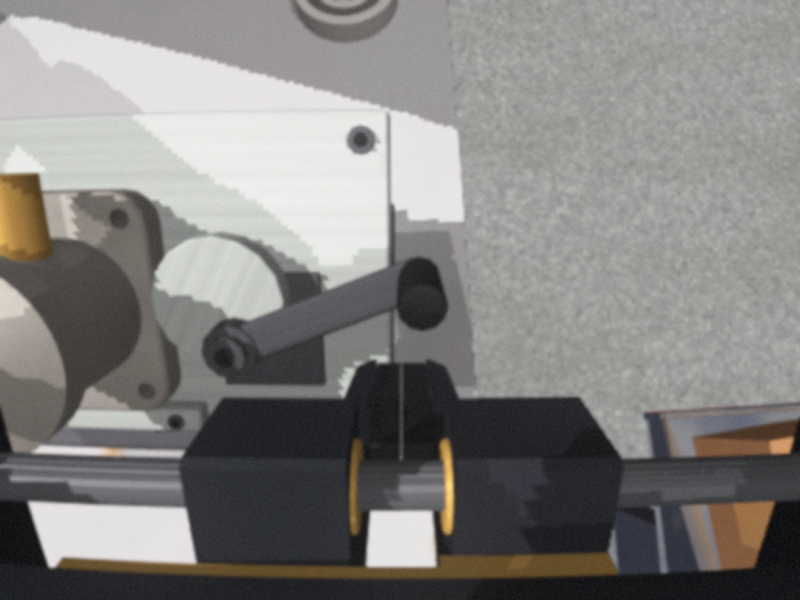

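Emit:
{"fn": "carry_out", "kwargs": {"plan": [[[0,0,0,0,0.005,0.002,0],[0,0,0,0,0.005,0.002,0],[0,0,0,0,0.005,0,0],[0,0,0,0,0.004,0,0],[0,0,0,0,0.003,0,0],[0,0,0,0,0.003,0,0],[0,0,0,0,0.002,0,0],[0,0,0,0,0.002,0,0],[0,0,0,0,0,0,0]]]}}

```text
clock: 23.65
position: [567.6, -107.7, 78.7]
tcp_rot: [[0.013, 0.035, 0.999], [0.494, 0.868, -0.037], [-0.869, 0.495, -0.006]]
ft_force: [-12.2, -16.7, -5.8]
gripper_width: 0.2
```

```bash
python3 lv.py
```

```text
23.65 [   1.  -117.4   15.2] F [ -3.4 -17.8 -11.5] theta deg 67.2 reach 31.32014826365008
```

Emit:
{"fn": "carry_out", "kwargs": {"plan": [[[0,0,0,0,0.002,0,0],[0,0,0,0,0.002,0,0],[0,0,0,0,0,0,0]]]}}

```text
clock: 23.95
position: [566.4, -104.9, 80.1]
tcp_rot: [[0.01, 0.036, 0.999], [0.494, 0.869, -0.037], [-0.87, 0.494, -0.009]]
ft_force: [-18.3, -21.4, -6.1]
gripper_width: 0.2
```

```bash
python3 lv.py
```

```text
23.95 [   4.2 -116.1   15.1] F [ -5.4 -22.3 -17.5] theta deg 70.2 reach 32.044366707156954
```

Back off and look again.

```bash
python3 - <<'E'
from lev import *
s=ctrl.get_state(); p,R=s["position"],s["tcp_rot"]
a=p-R[:,1]*22; b=a-R[:,0]*100
plan(b,R,W(-9,50,129),R0,6,0)
E
```

```text
[[[-0.001,-0.001,0.001,-0.002,0.001,-0.028,0],[-0.001,-0.001,0.001,-0.002,0.001,-0.028,0],[-0.001,-0.001,0.001,-0.002,0.001,-0.028,0],[-0.001,-0.001,0.001,-0.002,0.002,-0.028,0],[-0.001,-0.001,0.001,-0.002,0.001,-0.027,0],[-0.001,-0.001,0.001,-0.003,0.002,-0.028,0]]]
end [ 397.8 -166.9  172.4] 
 [[ 0.016  0.03   0.999]
 [ 0.499  0.866 -0.034]
 [-0.867  0.499 -0.001]]
```

Emit:
{"fn": "carry_out", "kwargs": {"plan": [[[0,0,0,0,-0.012,0,0],[0,0,0,0,-0.012,0,0],[0,0,0,-0.03,0,0,0],[0,0,0,-0.035,0,0,0],[0,0,0,-0.035,0,0,0],[-0.001,0,0,-0.002,0.001,-0.028,0],[-0.001,0,0,-0.002,0.001,-0.028,0],[0,0,0,-0.002,0.001,-0.028,0],[0,0,0,-0.002,0.002,-0.028,0],[0,0,0,-0.002,0.001,-0.027,0],[0,0,0,-0.003,0.002,-0.028,0],[0,0,0,0,0,0,0],[0,0,0,0,0,0,0]]]}}

```text
clock: 25.25
position: [400.7, -165.8, 172.2]
tcp_rot: [[0.019, 0.031, 0.999], [0.499, 0.866, -0.036], [-0.866, 0.5, 0.001]]
ft_force: [-0.0, 0.2, 0.3]
gripper_width: 0.6
```

```bash
python3 snap.py aa wrist; python3 - <<'E'
from h import *
c=load("aa_wrist"); show(c["pixels"],(170,110,370,260),4,"aa1")
E
```

```text
25.3 [ 401.  -165.8  172. ] [[0.018, 0.031, 0.999], [0.499, 0.866, -0.036], [-0.866, 0.5, 0.001]] [ 0.3 -0.3  0.2] [-0.89  0.37  1.57  0.34  1.61 -0.91] 0.8281326775525679
```

View pics/aa1.png

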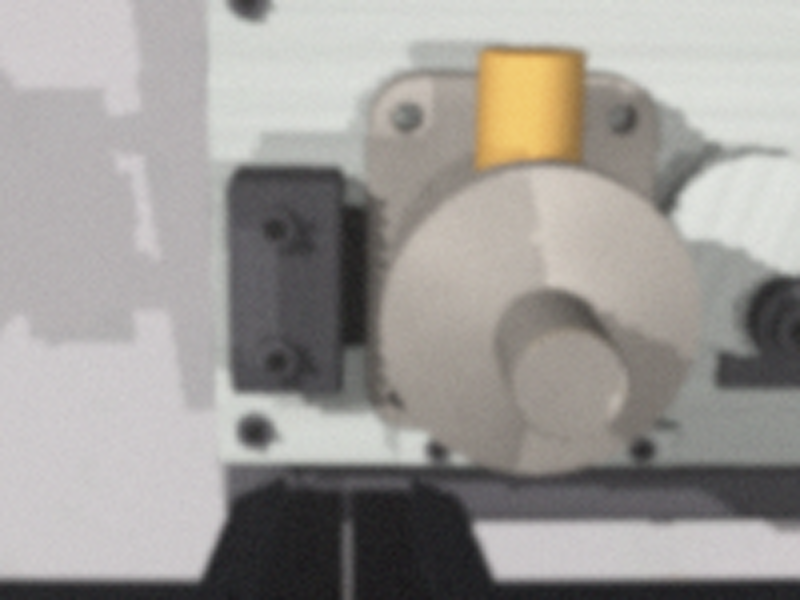

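```bash
python3 - <<'E'
from lev import *
for n,(a,b) in (("y_wrist",(250,275)),("aa_wrist",(247,272))):
    c=load(n); g=c["pixels"].astype(float).mean(2)
    for r0,r1 in ((165,172),(172,180),(180,190)):
        print(n,r0,a,g[r0:r1,a:b].mean(0).round(0).astype(int).tolist())
E
```

```text
y_wrist 165 250 [63, 68, 75, 80, 81, 81, 77, 70, 66, 74, 69, 50, 41, 37, 36, 38, 48, 67, 94, 118, 137, 145, 146, 144, 138]
y_wrist 172 250 [75, 75, 78, 80, 81, 79, 77, 69, 68, 73, 64, 45, 38, 37, 37, 37, 49, 70, 97, 121, 136, 141, 140, 140, 147]
y_wrist 180 250 [79, 78, 79, 80, 80, 78, 75, 68, 71, 79, 66, 44, 37, 35, 36, 40, 55, 81, 105, 125, 135, 141, 152, 162, 166]
aa_wrist 165 247 [64, 70, 77, 80, 81, 82, 75, 66, 52, 40, 37, 37, 38, 41, 55, 73, 85, 94, 107, 124, 137, 139, 136, 136, 140]
aa_wrist 172 247 [74, 77, 78, 80, 81, 80, 76, 64, 50, 40, 37, 37, 38, 40, 53, 72, 85, 95, 107, 120, 137, 149, 161, 170, 175]
aa_wrist 180 247 [78, 78, 80, 80, 80, 80, 74, 63, 48, 40, 35, 37, 37, 41, 56, 76, 90, 104, 129, 151, 162, 166, 167, 167, 167]
```

```bash
python3 - <<'E'
from lev import *
f=np.load("fit.npy")
def rep(n,o,sc,P):
    c=load(n); q=lambda a:np.array([o[0]+(a[0]+.5)/sc-.5,o[1]+(a[1]+.5)/sc-.5])
    print(n,{k:onplate(c,q(a),h,N,PR)[:2].round(1).tolist() for k,(a,h) in P.items()})
rep("s_wrist",(130,110),3,dict(hole=((134,41),0),hole1=((693,25),0),footL=((267,150),12),footR=((487,150),12),fh1=((292,121),12),fh2=((458,117),12),led1=((293,381),9),led2=((455,377),9),stub=((377,292),96),hscr1=((150,208),22),hscr2=((156,310),22)))
rep("y_wrist",(170,110),4,dict(hole=((262,5),0),hole3=((267,432),0),footL=((389,180),12),footR=((681,180),12),fh1=((430,120),12),fh2=((643,118),12),led1=((449,450),9),led2=((653,450),9),stub=((596,381),96),hscr1=((289,229),22),hscr2=((290,360),22)))
rep("aa_wrist",(170,110),4,dict(hole=((250,5),0),hole3=((255,432),0),footL=((366,180),12),footR=((659,180),12),fh1=((406,118),12),fh2=((623,117),12),led1=((436,450),9),led2=((641,450),9),stub=((569,384),96),hscr1=((277,229),22),hscr2=((278,360),22)))
E
```

```text
s_wrist {'hole': [52.9, 68.6], 'hole1': [52.6, -101.0], 'footL': [19.4, 28.3], 'footR': [17.4, -36.5], 'fh1': [27.7, 20.5], 'fh2': [27.3, -28.2], 'led1': [-52.9, 24.3], 'led2': [-53.1, -26.2], 'stub': [-4.8, -3.8], 'hscr1': [4.6, 61.7], 'hscr2': [-25.7, 62.2]}
y_wrist {'hole': [51.6, 68.4], 'hole3': [-52.2, 68.9], 'footL': [13.5, 39.6], 'footR': [13.8, -26.7], 'fh1': [27.1, 30.6], 'fh2': [27.7, -17.1], 'led1': [-53.3, 24.2], 'led2': [-53.3, -25.7], 'stub': [-5.1, 7.4], 'hscr1': [4.4, 61.8], 'hscr2': [-25.9, 61.9]}
aa_wrist {'hole': [51.3, 68.3], 'hole3': [-52.3, 69.1], 'footL': [13.5, 42.0], 'footR': [13.7, -24.2], 'fh1': [27.4, 33.2], 'fh2': [27.8, -15.2], 'led1': [-53.3, 24.6], 'led2': [-53.4, -25.4], 'stub': [-5.1, 9.4], 'hscr1': [4.4, 61.7], 'hscr2': [-25.9, 61.9]}
```

Emit:
{"fn": "carry_out", "kwargs": {"plan": [[[0,0,0,-0.03,0,0,0],[0,0,0,-0.04,0,0,0],[0,0,0,-0.04,-0.01,-0.01,0],[0,0,0,-0.03,-0.03,-0.01,0],[0,0,0,-0.02,-0.04,-0.01,0],[0,0,0,-0.02,-0.04,-0.01,0],[0,0,0,0,0,0,0],[0,0,0,0,0,0,0]]]}}

```text
clock: 26.1
position: [354.1, -358.4, 266.9]
tcp_rot: [[0.017, 0.031, 0.999], [0.501, 0.865, -0.036], [-0.865, 0.501, -0.001]]
ft_force: [1.1, 0.5, 0.7]
gripper_width: 0.6
```

```bash
python3 snap.py ab top scene wrist; python3 - <<'E'
from h import *
c=load("ab_top"); show(c["pixels"],(140,150,385,270),3.2,"ab2")
c=load("ab_scene"); show(c["pixels"],(150,120,350,270),4,"ab3")
E
```

```text
26.25 [ 354.3 -356.9  268. ] [[0.017, 0.029, 0.999], [0.5, 0.866, -0.034], [-0.866, 0.5, 0.0]] [ 0.5 -0.4  1.2] [-1.15  0.47  1.11  0.25  2.03 -1.06] 0.3575806727981941
```

View pics/ab2.png

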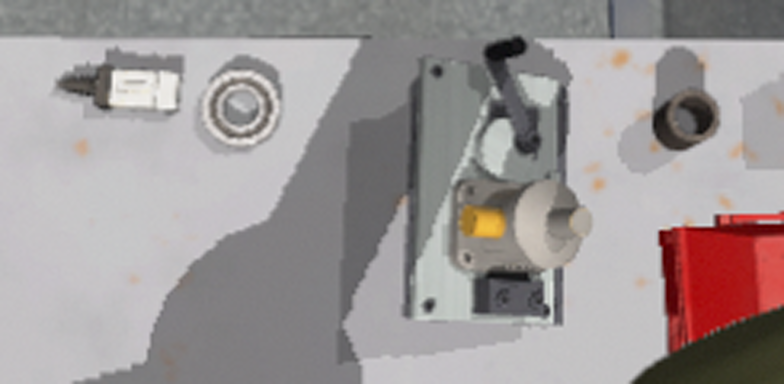

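View pics/ab3.png

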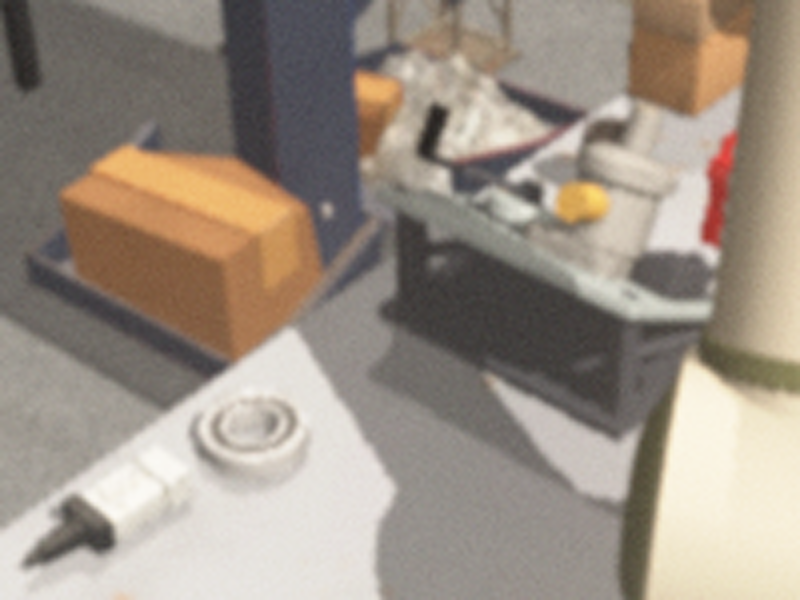

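View pics/ab_wrist.png

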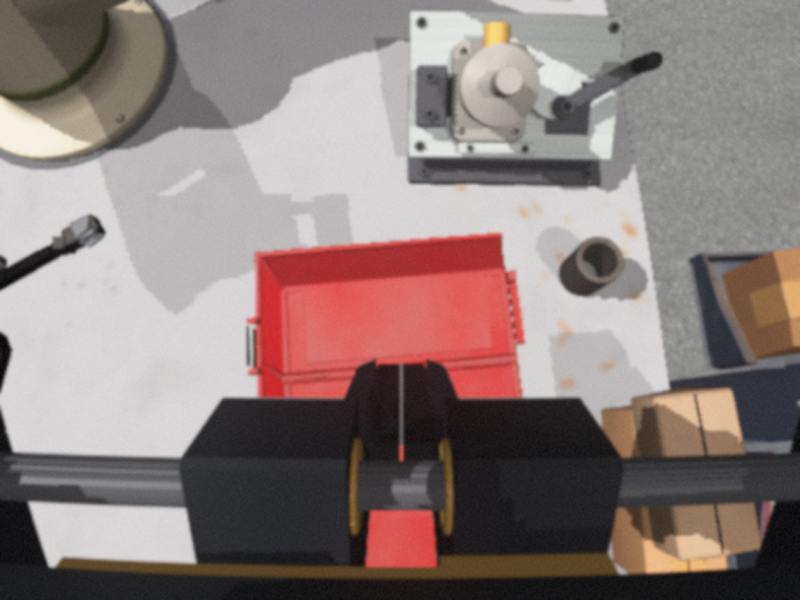

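```bash
python3 -c "
from rig import job
print(job.job_done())"
```

```text
the job is handed in; nothing more can be done
None
```

The pump is clamped on the sloping plate, and the job was handed in at about 26 s of the 56 s limit. Its foot is flat and against the ledge, the outlet points up the slope, and the cam is holding it against the spring pad.

**Last checks**
- **Pad:** about 4.7 mm pressed in, give or take 0.5 mm, measured after I backed the finger off. An earlier stage read about 2.3 mm, so I pushed once more. Other readings of the same pictures gave 4.0–4.8 mm, all near half-way and well short of the end of the stroke.
- **Lever:** about 70 degrees (1.2 rad). It stayed there when I backed away.
- **Pump:** about 10 mm to +y of the nest and square to the plate. No picture shows all of the foot's lower edge at once, but the views agree with it resting on the ledge. It reads about 1 mm below nominal, which is within the camera error.
- **Bystanders:** the bearing and bush are within about a pixel of their first positions in the top view, and the connector looks unmoved. The arm is clear of everything.

**What disagreed or went wrong**
- **Fingertips:** they appeared about 19 mm behind the stated TCP. My first grip closed on the pump's sloping shoulder, with about 25 N upward on the tool, so I opened and gripped lower.
- **Swing in the grip:** the pump tilted about 0.15 rad during the carry, so its uphill foot edge touched first. I lifted it, tilted the tool to match, set it down and slid it to the ledge.
- **Forces:** the highest readings were about 36 N while seating the pump and about 29 N on the lever, taken only at the end of each move. Both were against the pump or the knob.

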